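# Stir the cleaning beads in the parts pan

## Task

Take the wooden ball-ended stirrer from its stand and stir the ceramic beads in the steel pan with it: dip the ball down among the beads almost to the pan's floor at the side nearest the robot, then go round the pan's middle, about half-way out to the wall, two full turns anticlockwise seen from above, with the ball kept low, until it is back at the near side. Throw no bead out of the pan and do not disturb the jar, oil bottle or hammer. Then lay the stirrer back level in both forks of its stand, centred as it was.

Things in the scene. Friction and masses are not known exactly. Their poses are not given: they have to be found in the camera images.
- pan: round bright steel parts pan fixed to the bench: outer diameter 176 mm at the foot, 188 mm at the rim, 48 mm high, walls 4 mm, inner floor 5 mm above the bench and 168 mm across; small loop handles left and right reach 116 mm from the axis. Origin on its axis at bench level; x away from the robot, y to the robot's left, z up
- stirrer: straight pale-wood stirrer, 200 mm long, 100 g: shaft 16 mm wide, 20 mm deep, 145 mm long, then a 12 mm round neck and a ball 28 mm in diameter. Origin on the shaft's centre line, 106 mm from the ball's centre, 80 mm from the handle's end; x from ball to handle, y across the shaft's 16 mm, z up. Starts lying level on the stand, ball towards the robot
- stirrer_ball (a point): centre of the stirrer's ball (radius 14 mm), 106 mm from the stirrer's origin along its -x
- stand: grey metal stirrer stand fixed to the bench: base plate 130 x 70 x 6 mm, two forks at x = -45 and +45 mm, each 12 mm thick, 48 mm wide. Slots 28 mm wide, slot floor 43 mm and lips 60 mm above the bench; a shaft lying in it has its centre line 53 mm up, with 78 mm of free shaft between the forks. Origin at bench level under the middle; x along the shaft, z up
- pan_near (a point): point inside the pan 40 mm from its axis on the side nearest the robot, 16 mm above the bench
- pan_right (a point): point inside the pan 40 mm from its axis on the right-hand side (seen from the robot), 16 mm above the bench
- pan_far (a point): point inside the pan 40 mm from its axis on the far side, 16 mm above the bench
- pan_left (a point): point inside the pan 40 mm from its axis on the left-hand side (seen from the robot), 16 mm above the bench
- bead0: terracotta-brown ceramic tumbling bead, a stubby barrel 24 mm in diameter and 18 mm high, 20 g; loose; nine alike start standing on the pan's inner floor; origin at the centre of its underside as built
- bead1: terracotta-brown ceramic tumbling bead, a stubby barrel 24 mm in diameter and 18 mm high, 20 g; loose; nine alike start standing on the pan's inner floor; origin at the centre of its underside as built
- bead2: terracotta-brown ceramic tumbling bead, a stubby barrel 24 mm in diameter and 18 mm high, 20 g; loose; nine alike start standing on the pan's inner floor; origin at the centre of its underside as built
- bead3: terracotta-brown ceramic tumbling bead, a stubby barrel 24 mm in diameter and 18 mm high, 20 g; loose; nine alike start standing on the pan's inner floor; origin at the centre of its underside as built
- bead4: terracotta-brown ceramic tumbling bead, a stubby barrel 24 mm in diameter and 18 mm high, 20 g; loose; nine alike start standing on the pan's inner floor; origin at the centre of its underside as built
- bead5: terracotta-brown ceramic tumbling bead, a stubby barrel 24 mm in diameter and 18 mm high, 20 g; loose; nine alike start standing on the pan's inner floor; origin at the centre of its underside as built
- bead6: terracotta-brown ceramic tumbling bead, a stubby barrel 24 mm in diameter and 18 mm high, 20 g; loose; nine alike start standing on the pan's inner floor; origin at the centre of its underside as built
- bead7: terracotta-brown ceramic tumbling bead, a stubby barrel 24 mm in diameter and 18 mm high, 20 g; loose; nine alike start standing on the pan's inner floor; origin at the centre of its underside as built
- bead8: terracotta-brown ceramic tumbling bead, a stubby barrel 24 mm in diameter and 18 mm high, 20 g; loose; nine alike start standing on the pan's inner floor; origin at the centre of its underside as built
- jar: bystander: closed glass jar with steel cap, 68 mm in diameter, 85 mm high; origin under its centre
- oil_bottle: bystander: grey plastic oil bottle, 72 mm in diameter, 130 mm high; origin under its centre
- hammer: bystander: hammer lying on the bench, well clear of the work; origin under its middle, x along the handle to the head
Things that resemble listed ones, but are neither listed nor needed, are in the scene too. Several things have the shape of the stirrer; the one meant has the colours described above.

How it is judged (in metres and radians):
On the way, in this order (a step that is already met when the one before it is completed fails the run):
1. first turn: the ball of the held stirrer, down among the beads, is at the pan's side nearest the robot (within 26 mm of a point 40 mm from the pan's axis) (horizontal distance between stirrer_ball and pan_near below 0.026 m and z of stirrer_ball in the frame of pan below 0.03 m and contact force between the fingers and stirrer above 0.5 N), for 0.05 s.
2. first turn: the ball of the held stirrer, down among the beads, is at the pan's right-hand side (seen from the robot) (within 26 mm of a point 40 mm from the pan's axis) (horizontal distance between stirrer_ball and pan_right below 0.026 m and z of stirrer_ball in the frame of pan below 0.03 m and contact force between the fingers and stirrer above 0.5 N), for 0.05 s.
3. first turn: the ball of the held stirrer, down among the beads, is at the pan's far side (within 26 mm of a point 40 mm from the pan's axis) (horizontal distance between stirrer_ball and pan_far below 0.026 m and z of stirrer_ball in the frame of pan below 0.03 m and contact force between the fingers and stirrer above 0.5 N), for 0.05 s.
4. first turn: the ball of the held stirrer, down among the beads, is at the pan's left-hand side (seen from the robot) (within 26 mm of a point 40 mm from the pan's axis) (horizontal distance between stirrer_ball and pan_left below 0.026 m and z of stirrer_ball in the frame of pan below 0.03 m and contact force between the fingers and stirrer above 0.5 N), for 0.05 s.
5. second turn: the ball of the held stirrer, down among the beads, is at the pan's side nearest the robot (within 26 mm of a point 40 mm from the pan's axis) (all of step 1), for 0.05 s.
6. second turn: the ball of the held stirrer, down among the beads, is at the pan's right-hand side (seen from the robot) (within 26 mm of a point 40 mm from the pan's axis) (all of step 2), for 0.05 s.
7. second turn: the ball of the held stirrer, down among the beads, is at the pan's far side (within 26 mm of a point 40 mm from the pan's axis) (all of step 3), for 0.05 s.
8. second turn: the ball of the held stirrer, down among the beads, is at the pan's left-hand side (seen from the robot) (within 26 mm of a point 40 mm from the pan's axis) (all of step 4), for 0.05 s.
9. both turns completed: the ball, still down among the beads, is back at the side nearest the robot (all of step 5), for 0.05 s.
At the end, for the whole second after the job is handed in: Stirrer at rest in both forks: origin within 25 mm along, 10 mm across the stand's middle, 46-59 mm up, within 0.12 rad of the stand's direction and level. All beads in the pan (85 mm of its axis, under 50 mm up); of beads 0-3-6, 1-4-7 and 2-5-8 at least one each moved over 15 mm (x of stirrer in the frame of stand between -0.025 and 0.025 m and y of stirrer in the frame of stand between -0.01 and 0.01 m and z of stirrer in the frame of stand between 0.046 and 0.059 m and angle between the x axis of stirrer and the x axis of stand, either way round below 0.12 rad and angle between the z axis of stirrer and the z axis of stand, either way round below 0.12 rad and linear speed of stirrer below 0.02 m/s and horizontal distance between each of bead0, bead1, bead2, bead3, bead4, bead5, bead6, bead7, bead8 and pan below 0.085 m and z of each of bead0, bead1, bead2, bead3, bead4, bead5, bead6, bead7, bead8 in the frame of pan below 0.05 m and distance of any of bead0, bead3, bead6 from where it was at the start of the episode above 0.015 m and distance of any of bead1, bead4, bead7 from where it was at the start of the episode above 0.015 m and distance of any of bead2, bead5, bead8 from where it was at the start of the episode above 0.015 m); the robot touches nothing.
It fails at once if a bead leaves the pan (more than 100 mm from its axis) (horizontal distance between any of bead0, bead1, bead2, bead3, bead4, bead5, bead6, bead7, bead8 and pan above 0.1 m).
It fails at once if the jar is moved more than 30 mm (distance of jar from where it was at the start of the episode above 0.03 m).
It fails at once if the oil bottle is moved more than 30 mm (distance of oil_bottle from where it was at the start of the episode above 0.03 m).
It fails at once if the hammer is moved more than 30 mm (distance of hammer from where it was at the start of the episode above 0.03 m).
It also fails if it takes over 72 s, if anything falls off the work surface, if the arm or the gripper's body presses on something with over 40 N, if the wrist force passes 120 N, or if a joint passes its speed limit or range.

## Robot

A 6-joint arm with a two-finger parallel gripper is mounted at the origin on the work surface. World frame = base frame: x ahead of the robot, y to its left, z up, the work surface at z = 0. Lengths are in m, angles in degrees, forces in N, time in s.
With the tool pointing down it reaches from about 0.325 to 0.85 m from the base axis. Payload 15.5 kg.
Tool frame: the origin (TCP) lies at the very end of the fingers, on their centre line; the grasp point (between the pads) lies 19 mm behind it; z points along the fingers, y is the line along which they close (so a half turn about z gives the same grasp; the last joint's range is limited). The gripper opens to 91 mm and grips with 3 to 60 N. Pads are 32 mm wide; open, the fingers measure 118 mm over their backs; the gripper's body (76 mm by 178 mm) begins 60 mm behind the grasp point.
Start: joints at [60.075, 28.281, 77.091, -0, 74.628, -5.472], TCP at [0.259, 0.569, 0.214] pointing down, gripper open.
Joint ranges: [-166.48, 166.48], [-47.26, 123.95], [12.59, 153.08], [-70.14, 250.14], [6.76, 159.57], [-176.63, 176.63]. Speed limits (degrees/s): [108.29, 108.29, 147.25, 172.46, 172.46, 172.46].

## Interface

Orientations are given as a 3x3 rotation matrix whose columns are the frame's x, y, z axes.
In Python, from cell import ctrl, vision gives the robot as it stands.
- The arm moves only by the shell command python3 -m crank 'ROWS'. ROWS is JSON, a list of rows, each an object of numbers: "x", "y", "z": the shift along the world's x, y, z in cm; "rx", "ry", "rz": the turn, a rotation vector about the world's x, y, z in degrees; "grip": the closure, from -1 (fully open) to 1 (shut), so that 0 is half open. In form: [{"x": .., "y": .., "z": .., "rx": .., "ry": .., "rz": .., "grip": ..}, ...]. A call has 1 to 5 rows; each row is the pose to reach, as a shift and turn from the pose commanded when the call began; what a row does not reach only later rows make up. A row lasts 1/10 s, in which the tool goes at most 50 mm and 8.59 degrees, less where a joint would pass 70% of its speed; a pose out of reach is approached as far as the arm can. A call with a gripper value outside its range is refused whole. The fingers move at their own pace and stop on an object; the grip force is fixed at half the most. Time passes only in rows, so rows that repeat a pose let the fingers close. It gives the time, the measured TCP pose, the force, the opening and the grip force at its end, in the units of the state.
- ctrl.read_state(): the state, without advancing time (a new reading comes with each control period).
- vision.get_image(name): name is "scene" or "top"; returns a dict with "color" (384x512x3 uint8, blue, green, red), "intrinsics" (3x3 intrinsics, pixels), "R" (3x3) and "t" (3): a world point X has camera coordinates R X + t. Camera axes: x right, y down, z forward; pixel columns grow to the right and rows downward; lengths in m; the calibration is good to about 2 mm. A picture is of the moment at which its call begins. There is no depth.
- ctrl.sign_off(): hands the job in; it is judged then, once.
Trained networks look in a picture, given as the dict that the camera call returned (one of the last four; its "shot" number tells which), for a name from the list of things; names that differ only in an ending like _2 or _b are one class to them, and where a whole thing is asked for, a point or a joint stands for the part that bears it (a point fixed in the world has none). Each returns a list of dicts, best first, with "score" (0 to 1); they miss things now and then, are a little off and sometimes report something else, mostly with a low value. They report only what shows in the picture. A call takes as long as a camera call. They do not tell look-alikes from the thing itself.
- vision.spot_in(picture, thing): "at" ([x, y, z] in m, in the coordinates of the camera as it stood for that picture, good to about 4 mm: the middle of the surface that is visible of it).
- vision.cut_out(picture, thing): "pixels" (384x512 bool, what is visible of it).
The state is a dict: "clock": time; "joint_positions": joint angles; "joint_vel": joint speeds; "joint_torque": joint torques, N m; "tool_pos": TCP position; "tool_rot": TCP orientation; "force": force on the tool from outside, world axes, zero at the start; "wrist_torque": the same for the moment, N m; "width": finger opening in m; "grasp_force": force on a finger pad.
Only numpy, scipy, OpenCV 4.12 (cv2) and the standard library are available. Lean on these libraries where they do the work, as an engineer would, in place of code of your own. Each camera call takes 0.05 s, during which the arm holds its last target. There are 200 camera calls.

## Working session

There is one attempt and no reset: what is moved stays moved. The work goes in short steps, Python scripts to look and compute and a shell command to move; the robot and the scene stay as the last step left them, time stands still between calls to the robot, and variables do not carry over. Pictures are saved under pics/ and viewed, at most 10 in all, crops included, and the job is handed in when it is done.

```bash
mkdir -p pics; cat > h.py <<'E'
import numpy as np, cv2
from cell import ctrl, vision
def w(p,c): return p['R'].T@(np.array(c)-p['t'])
def ray(p,u,v,z):
    d=p['R'].T@np.linalg.inv(p['intrinsics'])@[u,v,1]; o=-p['R'].T@p['t']
    return o+d*(z-o[2])/d[2]
def proj(p,X):
    q=p['intrinsics']@(p['R']@np.array(X)+p['t']); return q[:2]/q[2]
E
python3 - <<'E'
from h import *
for n in ("top","scene"):
    p=vision.get_image(n); cv2.imwrite(f"pics/{n}0.png",p['color'])
    for t in ("pan","stirrer","stirrer_ball","stand","jar","oil_bottle","hammer"):
        for r in vision.spot_in(p,t)[:4]:
            X=w(p,r['at']); print(n,t,round(r['score'],2),X.round(3),proj(p,X).round())
E
```

```text
top pan 0.81 [ 0.52  -0.198  0.006] [328. 197.]
top stirrer 0.76 [0.274 0.257 0.024] [171. 282.]
top stirrer 0.66 [0.502 0.19  0.065] [195. 201.]
top stirrer 0.58 [0.619 0.356 0.023] [144. 165.]
top stirrer_ball 0.81 [0.272 0.257 0.021] [172. 283.]
top stirrer_ball 0.61 [0.501 0.187 0.065] [196. 201.]
top stirrer_ball 0.54 [0.616 0.357 0.019] [144. 166.]
top stirrer_ball 0.3 [0.524 0.174 0.007] [204. 196.]
top stand 0.89 [0.524 0.177 0.003] [203. 197.]
top stand 0.19 [ 0.518 -0.199  0.011] [329. 197.]
top jar 0.75 [ 0.772 -0.001  0.086] [262. 108.]
top oil_bottle 0.68 [0.438 0.413 0.094] [111. 222.]
scene pan 0.77 [ 0.514 -0.188  0.007] [217. 253.]
scene stirrer 0.86 [0.615 0.352 0.023] [355. 148.]
scene stirrer 0.62 [0.276 0.253 0.019] [245. 125.]
scene stirrer 0.56 [0.518 0.182 0.061] [299. 156.]
scene stirrer_ball 0.91 [0.518 0.187 0.06 ] [300. 155.]
scene stirrer_ball 0.66 [0.273 0.255 0.02 ] [245. 124.]
scene stirrer_ball 0.56 [0.618 0.348 0.021] [355. 150.]
scene stirrer_ball 0.45 [ 0.513 -0.188  0.008] [217. 252.]
scene stand 0.68 [0.533 0.174 0.006] [301. 174.]
scene stand 0.32 [ 0.513 -0.186  0.008] [217. 251.]
scene jar 0.86 [ 0.791 -0.018  0.069] [355. 244.]
scene oil_bottle 0.81 [0.45  0.409 0.076] [319. 106.]
scene oil_bottle 0.62 [ 0.55  -0.195  0.022] [227. 258.]
scene hammer 0.66 [ 0.57  -0.435  0.021] [163. 340.]
```

```bash
python3 - <<'E'
import cv2,numpy as np
a=cv2.imread("pics/top0.png");b=cv2.imread("pics/scene0.png")
c=cv2.resize(a[90:330,90:400],(800,600),interpolation=cv2.INTER_CUBIC); cv2.imwrite("pics/c0.png",c)
E
```

```text
(no output)
```

View pics/c0.png

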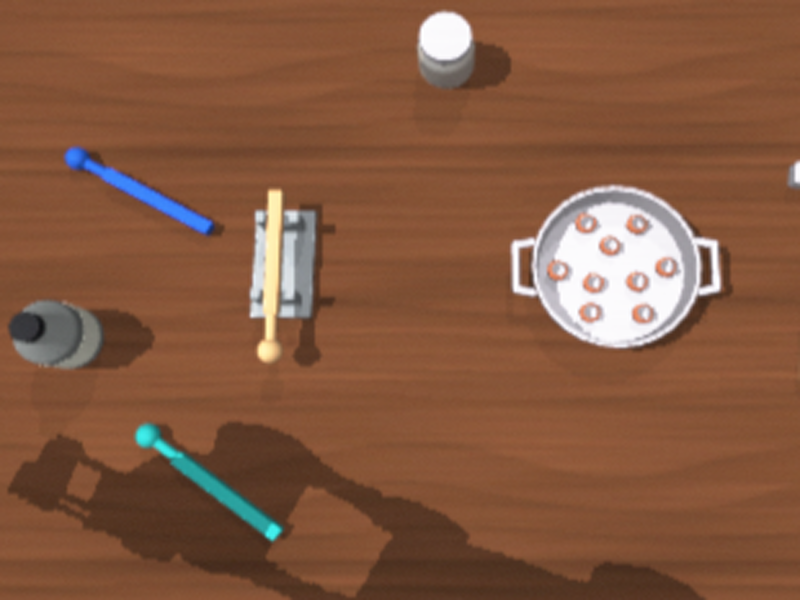

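View pics/scene0.png

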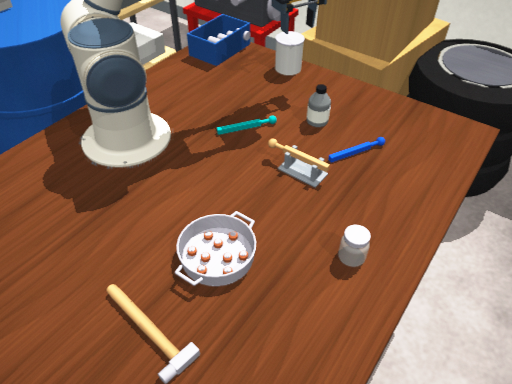

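Stirrer-shaped things in the top image are blue at (144,165), teal at (171,282) and pale wood at (195,201). Only the last is pale wood and lies on the stand. The pan is at (328,197), with beads in a ring and the near gap between two of them. Next I measure and check an enlarged crop.

```bash
python3 - <<'E'
from h import *
p=vision.get_image("top"); im=p['color']
hsv=cv2.cvtColor(im,cv2.COLOR_BGR2HSV)
m=np.zeros((384,512),bool); m[155:245,180:225]=True
g=im.astype(int)
m&=(g[...,2]>190)&(g[...,2]-g[...,0]>50)
v,u=np.nonzero(m); P=np.array([ray(p,a,b,.06) for a,b in zip(u,v)])
c=P.mean(0); d=np.linalg.svd(P-c)[2][0]; d*=np.sign(d[0]); s=(P-c)@d
print(len(u),c.round(4),"az",np.degrees(np.arctan2(d[1],d[0])).round(2),"len",np.ptp(s), "ends",(c+d*s.min()).round(4),(c+d*s.max()).round(4))
# shaft only
k=s>-.05; q=P[k]; c2=q.mean(0); d2=np.linalg.svd(q-c2)[2][0]; d2*=np.sign(d2[0]); print("shaft az",np.degrees(np.arctan2(d2[1],d2[0])),c2.round(4))
for r in vision.cut_out(p,"pan")[:1]:
    mm=r['pixels'].astype(np.uint8); cv2.imwrite("pics/panmask.png",mm*255)
    mo=cv2.morphologyEx(mm,cv2.MORPH_OPEN,np.ones((15,15)))
    cs=max(cv2.findContours(mo,0,1)[0],key=cv2.contourArea); e=cv2.fitEllipse(cs); print(e)
    for z in (0.024,.048): print(z,ray(p,*e[0],z).round(4))
# beads
b=(g[...,2]-g[...,0]>50)&(g[...,2]>90); M=np.zeros_like(b); M[165:225,300:360]=1
from scipy import ndimage
gm=(mo>0)&b; l,n=ndimage.label(gm)
for i in range(1,n+1):
    vv,uu=np.nonzero(l==i)
    if len(vv)>5: print(len(vv),ray(p,uu.mean(),vv.mean(),.02).round(3))
for t in ("stand",):
    r=vision.cut_out(p,t)[0]; rr=cv2.minAreaRect(np.argwhere(r['pixels'])[:,::-1].astype(np.float32)); print(t,rr,ray(p,*rr[0],.006))
cv2.imwrite("pics/c1.png",cv2.resize(im[160:240,165:230],(520,600),interpolation=cv2.INTER_CUBIC))
E
```

```text
356 [0.5051 0.1911 0.06  ] az -0.53 len 0.19732451294504258 ends [0.4076 0.192  0.06  ] [0.6049 0.1901 0.06  ]
shaft az -0.36200957446053117 [0.53   0.1908 0.06  ]
((347.0, 185.0), (16.604055404663086, 16.604055404663086), 0.0)
0.024 [ 0.5532 -0.253   0.024 ]
0.048 [ 0.5481 -0.2476  0.048 ]
stand ((199.52931213378906, 195.00172424316406), (23.606252670288086, 43.16068649291992), 3.3664605617523193) [0.52884664 0.18805498 0.006     ]
```

View pics/c1.png

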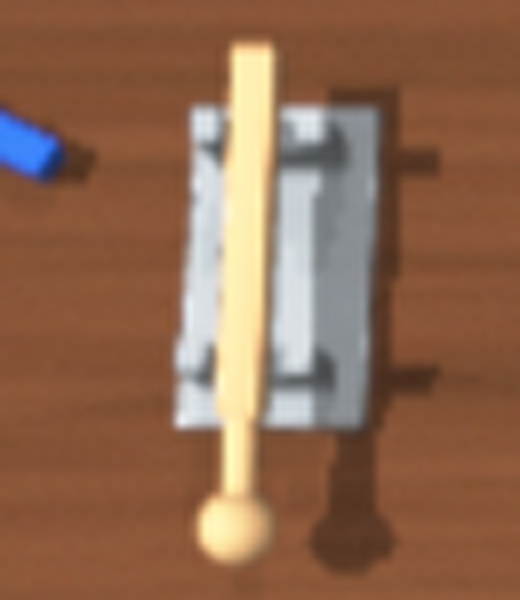

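The crop confirms it: the pale-wood stirrer lies in both forks at top pixels (195,200), ball towards the robot. I'll redo the pan fit by colour.

```bash
python3 - <<'E'
from h import *
from scipy import ndimage
from scipy.optimize import least_squares
p=vision.get_image("top"); im=p['color']; hsv=cv2.cvtColor(im,cv2.COLOR_BGR2HSV)
x0,y0=280,150
sat=hsv[y0:240,x0:380,1]; m=(sat<80)
m=ndimage.binary_fill_holes(ndimage.binary_closing(m,iterations=1))
m=cv2.morphologyEx(m.astype(np.uint8),cv2.MORPH_OPEN,cv2.getStructuringElement(cv2.MORPH_ELLIPSE,(25,25)))
cs=max(cv2.findContours(m,0,1)[0],key=cv2.contourArea)[:,0]+[x0,y0]
print(cv2.fitEllipse(cs.reshape(-1,1,2)))
W=np.array([ray(p,u,v,.048) for u,v in cs])[:,:2]
r=least_squares(lambda q:np.hypot(*(W-q[:2]).T)-q[2],[.52,-.19,.09],loss='soft_l1',f_scale=.002).x; print("rim",r.round(4))
g=im.astype(int); M=np.zeros(g.shape[:2],bool)
for v,u in np.ndindex(M.shape):
    if 280<u<380 and 150<v<240: X=ray(p,u,v,.02); M[v,u]=np.hypot(X[0]-r[0],X[1]-r[1])<.08
l,n=ndimage.label(M&(hsv[...,1]>60))
for i in range(1,n+1):
    vv,uu=np.nonzero(l==i)
    if len(vv)>8: print(len(vv),(ray(p,uu.mean(),vv.mean(),.018)[:2]-r[:2]).round(3))
print("cam",(-p['R'].T@p['t']).round(2)); s=ctrl.read_state(); print(s['tool_rot'],s['tool_pos'],s['clock'],s['width'])
for e,z in (((194.,224.),.053),):print(ray(p,165+235/8,160+528/7.5,.053), ray(p,165+253/8,160+42/7.5,.063))
E
```

```text
((328.3680725097656, 196.27853393554688), (62.441810607910156, 75.30725860595703), 93.82299041748047)
rim [ 0.5169 -0.1929  0.0956]
28 [0.056 0.03 ]
25 [ 0.052 -0.029]
21 [0.026 0.003]
27 [-0.002  0.065]
27 [-0.   -0.06]
25 [-0.018  0.023]
17 [-0.018 -0.023]
23 [-0.054  0.029]
26 [-0.053 -0.031]
cam [ 0.33 -0.01  1.07]
[[-9.10306453e-01  4.13934972e-01 -1.26741623e-05]
 [ 4.13934972e-01  9.10306452e-01 -4.21970198e-05]
 [-5.92945051e-06 -4.36584984e-05 -9.99999999e-01]] [0.25873017 0.56891716 0.21389399] 1.0 0.09125280486606123
[0.41825356 0.19057838 0.053     ] [0.60525549 0.1884115  0.063     ]
```

The pan axis is at (0.517,-0.192), and the bead layout is symmetric about it. The near dip point is clear of beads by about 6 mm. The stirrer origin is at (0.525,0.190). Moving above it now.

```bash
python3 -m crank '[{"x":5,"y":-7,"rz":6,"grip":-1},{"x":10,"y":-14,"rz":12,"grip":-1},{"x":14,"y":-21,"rz":18,"grip":-1},{"x":18,"y":-26,"rz":24,"grip":-1},{"x":21,"y":-30,"rz":24,"grip":-1}]'; python3 -m crank '[{"x":3,"y":-4,"grip":-1},{"x":5.6,"y":-7.9,"grip":-1},{"x":5.6,"y":-7.9,"z":-4,"grip":-1},{"x":5.6,"y":-7.9,"z":-8,"grip":-1},{"x":5.6,"y":-7.9,"z":-10,"grip":-1}]'
```

```text
schema error: expected keys x, y, z, rx, ry, rz, grip
schema error: expected keys x, y, z, rx, ry, rz, grip
```

All keys are required in every row.

```bash
python3 -m crank '[{"x":5,"y":-7,"z":0,"rx":0,"ry":0,"rz":6,"grip":-1},{"x":10,"y":-14,"z":0,"rx":0,"ry":0,"rz":12,"grip":-1},{"x":14,"y":-21,"z":0,"rx":0,"ry":0,"rz":18,"grip":-1},{"x":18,"y":-26,"z":0,"rx":0,"ry":0,"rz":24,"grip":-1},{"x":21,"y":-30,"z":0,"rx":0,"ry":0,"rz":24,"grip":-1}]' && python3 -m crank '[{"x":3,"y":-4,"z":0,"rx":0,"ry":0,"rz":0,"grip":-1},{"x":5.6,"y":-7.9,"z":0,"rx":0,"ry":0,"rz":0,"grip":-1},{"x":5.6,"y":-7.9,"z":-4,"rx":0,"ry":0,"rz":0,"grip":-1},{"x":5.6,"y":-7.9,"z":-8,"rx":0,"ry":0,"rz":0,"grip":-1},{"x":5.6,"y":-7.9,"z":-10,"rx":0,"ry":0,"rz":0,"grip":-1}]'
```

```text
clock: 1.5
tool_pos: [0.402, 0.3619, 0.2141]
tool_rot: [[-1.0, 0.003, 0.0], [0.003, 1.0, 0.0], [-0.0, 0.0, -1.0]]
force: [0.4, -0.0, -0.3]
width: 0.0914
grasp_force: 0.0
clock: 2.0
tool_pos: [0.4564, 0.2836, 0.1114]
tool_rot: [[-1.0, 0.009, -0.002], [0.009, 1.0, -0.001], [0.002, -0.001, -1.0]]
force: [-0.6, -0.6, -0.7]
width: 0.0914
grasp_force: 0.0
```

```bash
python3 -m crank '[{"x":2,"y":-2.8,"z":0,"rx":0,"ry":0,"rz":0,"grip":-1},{"x":4.5,"y":-6,"z":0,"rx":0,"ry":0,"rz":0,"grip":-1},{"x":6.9,"y":-9.3,"z":0,"rx":0,"ry":0,"rz":0,"grip":-1},{"x":6.9,"y":-9.3,"z":0,"rx":0,"ry":0,"rz":0,"grip":-1},{"x":6.9,"y":-9.3,"z":0,"rx":0,"ry":0,"rz":0,"grip":-1}]'; python3 - <<'E'
from h import *
p=vision.get_image("scene"); u,v=proj(p,[.525,.19,.08]); u,v=int(u),int(v); print(u,v)
cv2.imwrite("pics/s2.png",cv2.resize(p['color'][max(0,v-60):v+40,u-65:u+65],(780,600),interpolation=cv2.INTER_CUBIC))
E
```

```text
clock: 2.5
tool_pos: [0.5266, 0.191, 0.1138]
tool_rot: [[-1.0, 0.01, -0.0], [0.01, 1.0, 0.0], [0.0, 0.0, -1.0]]
force: [0.6, -0.8, -0.4]
width: 0.0913
grasp_force: 0.0
303 150
```

View pics/s2.png

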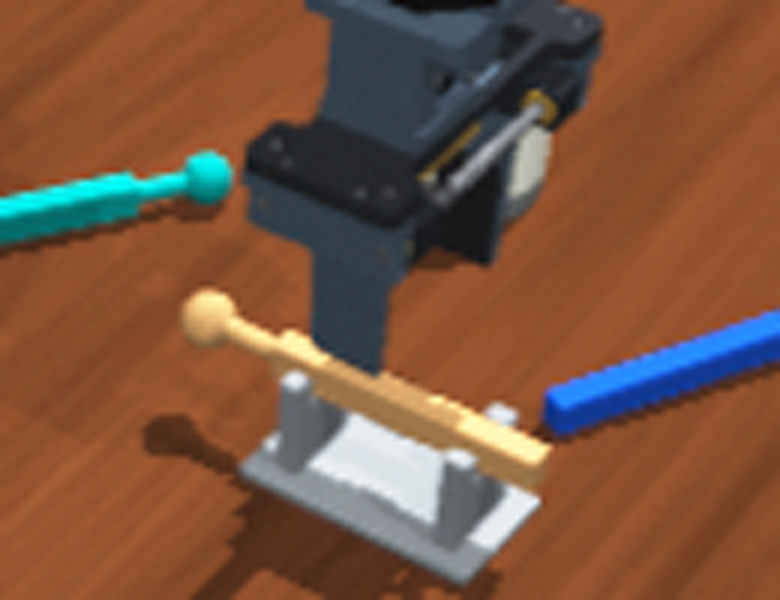

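The gripper is centred between the forks with open fingers straddling the shaft (finger tip around crop (345,370)). Descending and closing.

```bash
python3 -m crank '[{"x":0,"y":-0.1,"z":-2,"rx":0,"ry":0,"rz":0,"grip":-1},{"x":0,"y":-0.1,"z":-4,"rx":0,"ry":0,"rz":0,"grip":-1},{"x":0,"y":-0.1,"z":-6,"rx":0,"ry":0,"rz":0,"grip":-1},{"x":0,"y":-0.1,"z":-8,"rx":0,"ry":0,"rz":0,"grip":-1},{"x":0,"y":-0.1,"z":-8,"rx":0,"ry":0,"rz":0,"grip":-1}]' && python3 -m crank '[{"x":0,"y":0,"z":0,"rx":0,"ry":0,"rz":0,"grip":0},{"x":0,"y":0,"z":0,"rx":0,"ry":0,"rz":0,"grip":1},{"x":0,"y":0,"z":0,"rx":0,"ry":0,"rz":0,"grip":1},{"x":0,"y":0,"z":0,"rx":0,"ry":0,"rz":0,"grip":1},{"x":0,"y":0,"z":0,"rx":0,"ry":0,"rz":0,"grip":1}]'  && python3 -m crank '[{"x":0,"y":0,"z":0,"rx":0,"ry":0,"rz":0,"grip":1},{"x":0,"y":0,"z":0,"rx":0,"ry":0,"rz":0,"grip":1},{"x":0,"y":0,"z":0,"rx":0,"ry":0,"rz":0,"grip":1},{"x":0,"y":0,"z":0,"rx":0,"ry":0,"rz":0,"grip":1},{"x":0,"y":0,"z":0,"rx":0,"ry":0,"rz":0,"grip":1}]'
```

```text
clock: 3.05
tool_pos: [0.5242, 0.1913, 0.0321]
tool_rot: [[-1.0, 0.007, -0.004], [0.007, 1.0, -0.001], [0.004, -0.001, -1.0]]
force: [0.5, 0.0, 0.6]
width: 0.0913
grasp_force: 0.0
clock: 3.55
tool_pos: [0.5264, 0.1907, 0.0343]
tool_rot: [[-1.0, 0.008, 0.001], [0.008, 1.0, 0.0], [-0.001, 0.0, -1.0]]
force: [0.3, 0.4, -0.8]
width: 0.0542
grasp_force: 0.0
clock: 4.05
tool_pos: [0.5263, 0.1906, 0.0339]
tool_rot: [[-1.0, 0.008, -0.0], [0.008, 1.0, 0.0], [0.0, 0.0, -1.0]]
force: [0.3, -0.0, -0.2]
width: 0.0158
grasp_force: 30.0
```

```bash
python3 -m crank '[{"x":0,"y":0,"z":2,"rx":0,"ry":0,"rz":0,"grip":1},{"x":0,"y":0,"z":5,"rx":0,"ry":0,"rz":0,"grip":1},{"x":0,"y":0,"z":9,"rx":0,"ry":0,"rz":0,"grip":1},{"x":0,"y":0,"z":13,"rx":0,"ry":0,"rz":0,"grip":1},{"x":0,"y":0,"z":16,"rx":0,"ry":0,"rz":0,"grip":1}]' && python3 -c "
from h import *
print(np.round(ctrl.read_state()['joint_positions'],2))" && python3 -m crank '[{"x":0,"y":-2,"z":2,"rx":0,"ry":0,"rz":-4,"grip":1},{"x":0,"y":-5,"z":4,"rx":0,"ry":0,"rz":-8,"grip":1},{"x":0,"y":-9,"z":4,"rx":0,"ry":0,"rz":-12,"grip":1},{"x":0,"y":-13,"z":4,"rx":0,"ry":0,"rz":-16,"grip":1},{"x":0,"y":-17,"z":4,"rx":0,"ry":0,"rz":-20,"grip":1}]' && python3 -m crank '[{"x":0,"y":-4,"z":0,"rx":0,"ry":0,"rz":0,"grip":1},{"x":0,"y":-8,"z":0,"rx":0,"ry":0,"rz":0,"grip":1},{"x":0,"y":-12,"z":0,"rx":0,"ry":0,"rz":0,"grip":1},{"x":0,"y":-16,"z":0,"rx":0,"ry":0,"rz":0,"grip":1},{"x":0,"y":-19,"z":0,"rx":0,"ry":0,"rz":0,"grip":1}]' && python3 -m crank '[{"x":0,"y":-1,"z":0,"rx":-2,"ry":-6,"rz":0,"grip":1},{"x":0,"y":-2,"z":0,"rx":-4,"ry":-11,"rz":0,"grip":1},{"x":0,"y":-2,"z":0,"rx":-6,"ry":-17,"rz":0,"grip":1},{"x":0,"y":-2,"z":0,"rx":-8.2,"ry":-22.5,"rz":0,"grip":1},{"x":0,"y":-2,"z":0,"rx":-10.3,"ry":-28.2,"rz":0,"grip":1}]' && python3 -c "
from h import *
print(np.round(ctrl.read_state()['joint_positions'],2))"
```

```text
clock: 4.55
tool_pos: [0.5265, 0.1907, 0.1963]
tool_rot: [[-1.0, 0.008, 0.002], [0.008, 1.0, 0.0], [-0.002, 0.0, -1.0]]
force: [1.2, 0.3, -1.4]
width: 0.0159
grasp_force: 30.0
[ 13.8   24.07  87.79  -0.    68.05 -75.75]
clock: 5.05
tool_pos: [0.5259, 0.0192, 0.2341]
tool_rot: [[-0.936, 0.352, 0.0], [0.352, 0.936, -0.0], [-0.0, 0.0, -1.0]]
force: [0.2, -0.6, -0.3]
width: 0.0158
grasp_force: 30.0
clock: 5.55
tool_pos: [0.5259, -0.1717, 0.2339]
tool_rot: [[-0.937, 0.35, -0.0], [0.35, 0.937, -0.0], [-0.0, -0.0, -1.0]]
force: [-0.0, 0.5, -0.5]
width: 0.0158
grasp_force: 30.0
clock: 6.05
tool_pos: [0.5259, -0.1896, 0.2345]
tool_rot: [[-0.809, 0.349, 0.473], [0.303, 0.937, -0.174], [-0.504, 0.003, -0.863]]
force: [1.1, 1.0, -1.7]
width: 0.0157
grasp_force: 30.0
[ -28.65   10.9   111.08    9.     28.29 -104.96]
```

The radial tilt runs j5 towards its limit, so I'll fit a quick kinematic model from the readings and choose a yaw and tilt with margin.

```bash
cat > kin.py <<'E'
import numpy as np
from scipy.optimize import least_squares
from scipy.spatial.transform import Rotation as Ro
S=[([60.075,28.281,77.091,0,74.628,-5.472],[.25873,.56892,.21389]),([13.8,24.07,87.79,0,68.05,-75.75],[.5265,.1907,.1963]),([-28.65,10.9,111.08,9,28.29,-104.96],[.5259,-.1896,.2345])]
lo=np.array([-166.48,-47.26,12.59,-70.14,6.76,-176.63]);hi=np.array([166.48,123.95,153.08,250.14,159.57,176.63])
def fk(q,k,c=0):
    h,L1,L2,L3,e=k; q=np.array(q)
    A=Ro.from_euler('ZY',[q[0],q[1]],degrees=True);B=A*Ro.from_euler('y',q[2],degrees=True);C=B*Ro.from_euler('ZYZ',[q[3],q[4],q[5]+c],degrees=True)
    return np.array([0,0,h])+A.apply([0,e,L1])+B.apply([0,0,L2])+C.apply([0,0,L3]),C
r=least_squares(lambda k:np.concatenate([fk(q,k)[0]-p for q,p in S]),[.3,.4,.35,.2,.06]);k=r.x
if __name__=="__main__":
    print(k.round(4),np.abs(r.fun).max()); print(fk(S[2][0],k)[1].as_matrix().round(3))
E
python3 kin.py
```

```text
[0.042  0.6476 0.3213 0.3156 0.0605] 0.005651113037965727
[[-0.349 -0.809  0.473]
 [-0.937  0.303 -0.174]
 [-0.003 -0.504 -0.863]]
```

```bash
sed -i 's/h,L1,L2,L3,e=k/h,L1,L2,L3,e,a=k/; s/A.apply(\[0,e,L1\])/A.apply([0,e,L1])+Ro.from_euler("z",q[0],degrees=True).apply([a,0,0])/; s/\.2,\.06\])/.2,.06,0])/; s/c=0/c=90/' kin.py; python3 kin.py; cat > ik.py <<'E'
from kin import *
pan=np.array([.517,-.192,0]); 
def tool(az,t):  # tool rot: y horizontal, z pointing outward, tilt t from down
    return Ro.from_euler('z',az,degrees=True)*Ro.from_euler('y',-t,degrees=True)*Ro.from_matrix(np.array([[-1,0,0],[0,1,0],[0,0,-1]]).T)
def solve(p,R,q0):
    f=lambda q:np.concatenate([(fk(q,k)[0]-p)*20,(R.inv()*fk(q,k)[1]).as_rotvec()*5])
    s=least_squares(f,np.clip(q0,lo+.1,hi-.1),bounds=(lo,hi),x_scale=30); return s.x,np.abs(s.fun).max()
if __name__=="__main__":
  for az in (-20,0,15,30):
    for t in (45,55,60):
      R=tool(az,t);u=R.apply([-1,0,0]);zt=R.apply([0,0,1]);o=[]
      for zz in (.10,.022):
       for an in (180,270,0,90):
        b=pan+[.04*np.cos(np.radians(an)),.04*np.sin(np.radians(an)),zz]
        q,e=min((solve(b+.106*u+.019*zt,R,[-40,5,115,j4,40,j6]) for j4 in(30,90) for j6 in (-100,-150)),key=lambda s:s[1]); o.append((q,e))
      Q=np.array([x[0] for x in o]); print(az,t,'err',round(max(x[1] for x in o),3),'min',Q.min(0).round(),'max',Q.max(0).round())
E
python3 ik.py
```

```text
[ 0.0467  0.7431  0.4038  0.3796  0.0589 -0.1203] 0.0014484307931901252
[[-0.809  0.349  0.473]
 [ 0.303  0.937 -0.174]
 [-0.504  0.003 -0.863]]
-20 45 err 0.883 min [ -34.   16.  116.   77.    7. -177.] max [ -27.   26.  123.   82.    9. -177.]
-20 55 err 1.58 min [ -34.   14.  117.   78.    7. -177.] max [ -27.   24.  123.   82.    8. -177.]
-20 60 err 1.933 min [ -33.   13.  117.   78.    7. -177.] max [ -27.   22.  124.   83.    8. -177.]
0 45 err 1.067 min [ -39.   17.  113.   59.   16. -177.] max [ -28.   26.  120.   66.   27. -177.]
0 55 err 1.757 min [ -40.   15.  113.   61.   17. -177.] max [ -29.   24.  120.   67.   28. -177.]
0 60 err 2.103 min [ -41.   13.  113.   62.   17. -177.] max [ -29.   23.  121.   68.   28. -177.]
15 45 err 1.293 min [ -40.   18.  107.   48.   27. -177.] max [ -30.   27.  115.   53.   39. -177.]
15 55 err 1.959 min [ -42.   16.  107.   51.   29. -177.] max [ -31.   26.  116.   56.   41. -177.]
15 60 err 2.29 min [ -43.   15.  108.   52.   29. -177.] max [ -32.   25.  116.   57.   42. -177.]
30 45 err 1.569 min [ -40.   20.  100.   39.   38. -177.] max [ -30.   29.  110.   43.   51. -177.]
30 55 err 2.182 min [ -43.   19.  100.   42.   41. -177.] max [ -32.   28.  110.   47.   54. -177.]
30 60 err 2.479 min [ -44.   18.  100.   44.   42. -177.] max [ -34.   27.  110.   48.   56. -177.]
```

```bash
cat > ik2.py <<'E'
from ik import *
for flip in (0,1):
  for az in (-110,-80,-50,10,30,60,90,135,180):
    for t in (55,):
      R=tool(az,t);u=R.apply([-1,0,0]);zt=R.apply([0,0,1]);o=[]
      if flip: R=R*Ro.from_euler('z',180,degrees=True)
      for zz in (.10,.022):
       for an in (180,0,90):
        b=pan+[.04*np.cos(np.radians(an)),.04*np.sin(np.radians(an)),zz]
        best=None
        for j4 in (-50,0,90,180):
         for j6 in (-100,100):
          s=solve(b+.106*u+.019*zt,R,[-20,20,100,j4,60,j6])
          if best is None or s[1]<best[1]: best=s
          if s[1]<.01: break
         if best[1]<.01: break
        o.append(best)
      Q=np.array([x[0] for x in o]); print(flip,az,t,'err',round(max(x[1] for x in o),3),'min',Q.min(0).round(),'max',Q.max(0).round(),flush=True)
E
timeout 500 python3 ik2.py
```

```text
0 -110 55 err 0.0 min [ -3.  32.  92. -56.  71.  41.] max [  1.  40. 108. -51.  81.  54.]
0 -80 55 err 0.491 min [ -3.  25. 107. -70.  55.  37.] max [  2.  35. 116. -70.  59.  47.]
0 -50 55 err 0.027 min [-13.  19. 122. 226.  34.  50.] max [ -5.  30. 138. 250.  44.  78.]
0 10 55 err 0.0 min [-53.  20. 123.  93.  42. 108.] max [-44.  30. 137. 115.  49. 132.]
0 30 55 err 0.0 min [-57.  24. 115.  71.  54. 117.] max [-48.  33. 127.  85.  60. 137.]
0 60 55 err 0.0 min [-54.  30.  99.  50.  70. 122.] max [-48.  38. 111.  56.  79. 136.]
0 90 55 err 0.0 min [-47.  36.  83.  34.  88. 118.] max [-42.  44.  97.  38.  99. 129.]
0 135 55 err 0.0 min [-34.  43.  64.  10. 106.  99.] max [-29.  51.  82.  14. 121. 106.]
0 180 55 err 0.0 min [-20.  43.  63. -17. 105.  71.] max [-16.  51.  82. -14. 121.  76.]
1 -110 55 err 0.0 min [  -3.   32.   92.  -56.   71. -139.] max [   1.   40.  108.  -51.   81. -126.]
1 -80 55 err 0.491 min [  -3.   25.  107.  -70.   55. -143.] max [   2.   35.  116.  -70.   59. -133.]
1 -50 55 err 0.027 min [ -13.   19.  122.  226.   34. -130.] max [  -5.   30.  138.  250.   44. -102.]
1 10 55 err 0.0 min [-53.  20. 123.  93.  42. -72.] max [-44.  30. 137. 115.  49. -48.]
1 30 55 err 0.0 min [-57.  24. 115.  71.  54. -63.] max [-48.  33. 127.  85.  60. -43.]
1 60 55 err 0.0 min [-54.  30.  99.  50.  70. -58.] max [-48.  38. 111.  56.  79. -44.]
1 90 55 err 0.0 min [-47.  36.  83.  34.  88. -62.] max [-42.  44.  97.  38.  99. -51.]
1 135 55 err 0.0 min [-34.  43.  64.  10. 106. -81.] max [-29.  51.  82.  14. 121. -74.]
1 180 55 err 0.0 min [ -20.   43.   63.  -17.  105. -109.] max [ -16.   51.   82.  -14.  121. -104.]
```

The outward tilt is bad for the wrist. Tool azimuth 160° (leaning back towards the robot) is comfortable: j4≈0, j5≈115, j6≈85. I'll untilt, yaw -180°, then tilt 55°.

```bash
python3 -m crank '[{"x":0,"y":0,"z":0,"rx":2,"ry":6,"rz":0,"grip":1},{"x":0,"y":0,"z":0,"rx":4,"ry":11,"rz":0,"grip":1},{"x":0,"y":0,"z":0,"rx":6,"ry":17,"rz":0,"grip":1},{"x":0,"y":0,"z":0,"rx":8.2,"ry":22.5,"rz":0,"grip":1},{"x":0,"y":0,"z":0,"rx":10.3,"ry":28.2,"rz":0,"grip":1}]' | tail -5 | head -2
for i in 1 2 3 4; do python3 -m crank '[{"x":0,"y":0,"z":0,"rx":0,"ry":0,"rz":-8,"grip":1},{"x":0,"y":0,"z":0,"rx":0,"ry":0,"rz":-16,"grip":1},{"x":0,"y":0,"z":0,"rx":0,"ry":0,"rz":-24,"grip":1},{"x":0,"y":0,"z":0,"rx":0,"ry":0,"rz":-32,"grip":1},{"x":0,"y":0,"z":0,"rx":0,"ry":0,"rz":-40,"grip":1}]' | grep rot; done
python3 -m crank '[{"x":0,"y":0,"z":0,"rx":0,"ry":0,"rz":-7,"grip":1},{"x":0,"y":0,"z":0,"rx":0,"ry":0,"rz":-14,"grip":1},{"x":0,"y":0,"z":0,"rx":0,"ry":0,"rz":-20,"grip":1},{"x":0,"y":0,"z":0,"rx":0,"ry":0,"rz":-20,"grip":1},{"x":0,"y":0,"z":0,"rx":0,"ry":0,"rz":-20,"grip":1}]'; python3 -c "
from h import *
print(np.round(ctrl.read_state()['joint_positions'],2))"
```

```text
tool_pos: [0.5262, -0.1894, 0.2345]
tool_rot: [[-0.937, 0.35, -0.003], [0.35, 0.937, 0.001], [0.004, -0.0, -1.0]]
tool_rot: [[-0.488, 0.873, -0.0], [0.873, 0.488, 0.0], [0.0, -0.0, -1.0]]
tool_rot: [[0.187, 0.982, -0.0], [0.982, -0.187, 0.0], [0.0, -0.0, -1.0]]
tool_rot: [[0.775, 0.632, -0.0], [0.632, -0.775, 0.0], [-0.0, -0.0, -1.0]]
tool_rot: [[1.0, -0.014, -0.0], [-0.014, -1.0, 0.0], [-0.0, -0.0, -1.0]]
clock: 9.05
tool_pos: [0.5262, -0.1893, 0.2338]
tool_rot: [[0.938, -0.346, -0.0], [-0.346, -0.938, 0.0], [-0.0, -0.0, -1.0]]
force: [0.4, 0.3, -0.5]
width: 0.0153
grasp_force: 30.0
[-25.91  21.86  84.95   0.    73.21  84.36]
```

Now the tilt, then a look.

```bash
for i in 1 2; do python3 -m crank '[{"x":0,"y":0,"z":0,"rx":1.9,"ry":5.2,"rz":0,"grip":1},{"x":0,"y":0,"z":0,"rx":3.8,"ry":10.4,"rz":0,"grip":1},{"x":0,"y":0,"z":0,"rx":5.7,"ry":15.6,"rz":0,"grip":1},{"x":0,"y":0,"z":0,"rx":7.6,"ry":20.7,"rz":0,"grip":1},{"x":0,"y":0,"z":0,"rx":9.4,"ry":25.8,"rz":0,"grip":1}]'; done; cat > ball.py <<'E'
from h import *
s=ctrl.read_state(); R=np.array(s['tool_rot']); P=np.array(s['tool_pos'])
g=P-.019*R[:,2]
print("joints",np.round(s['joint_positions'],1),"ball",(g+R[:,0]*.106).round(4))  # ball along +tool x
E
python3 ball.py; python3 - <<'E'
from h import *
p=vision.get_image("scene"); cv2.imwrite("pics/s3.png",p['color'])
E
```

```text
clock: 9.55
tool_pos: [0.5265, -0.1895, 0.2341]
tool_rot: [[0.831, -0.346, -0.436], [-0.307, -0.938, 0.159], [-0.464, 0.002, -0.886]]
force: [-0.4, -0.1, -0.9]
width: 0.0158
grasp_force: 30.0
clock: 10.05
tool_pos: [0.5265, -0.1895, 0.2338]
tool_rot: [[0.536, -0.345, -0.771], [-0.2, -0.939, 0.281], [-0.82, 0.004, -0.572]]
force: [-0.5, -0.2, -0.9]
width: 0.0157
grasp_force: 30.0
joints [-23.9  54.   44.1  -4.6 136.8  84.7] ball [ 0.598  -0.216   0.1577]
```

View pics/s3.png

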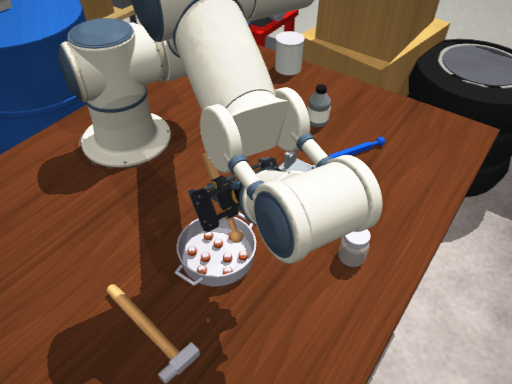

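The picture shows the stirrer hanging ball-down at about (237,236), held by the gripper above the pan, with jar and hammer clear. Next I shift over the near side and verify the ball by camera.

```bash
python3 -m crank '[{"x":-3,"y":0.6,"z":0,"rx":0,"ry":0,"rz":0,"grip":1},{"x":-6,"y":1.2,"z":0,"rx":0,"ry":0,"rz":0,"grip":1},{"x":-9,"y":1.8,"z":-2,"rx":0,"ry":0,"rz":0,"grip":1},{"x":-12.1,"y":2.4,"z":-5,"rx":0,"ry":0,"rz":0,"grip":1},{"x":-12.1,"y":2.4,"z":-7,"rx":0,"ry":0,"rz":0,"grip":1}]'; python3 ball.py; python3 - <<'E'
from h import *
p=vision.get_image("scene"); im=p['color']
s=ctrl.read_state(); R=np.array(s['tool_rot']); P=np.array(s['tool_pos']); b=P-.019*R[:,2]+R[:,0]*.106
u,v=proj(p,b); print("pred ball",u,v, "r",14/1000*p['intrinsics'][0,0]/(p['R']@b+p['t'])[2])
im=im.copy(); cv2.drawMarker(im,(int(round(u)),int(round(v))),(0,255,0),0,3)
u,v=int(u),int(v)
cv2.imwrite("pics/s4.png",cv2.resize(im[v-60:v+60,u-75:u+75],(750,600),interpolation=cv2.INTER_NEAREST))
E
```

```text
clock: 10.6
tool_pos: [0.4017, -0.1643, 0.1636]
tool_rot: [[0.537, -0.346, -0.769], [-0.201, -0.938, 0.281], [-0.819, 0.004, -0.574]]
force: [1.7, -1.3, -1.3]
width: 0.0157
grasp_force: 30.0
joints [-26.1  47.9  71.4  -5.5 115.4  84.4] ball [ 0.4733 -0.1909  0.0877]
pred ball 201.43276808604574 225.2644729008337 r 5.961014542208269
```

View pics/s4.png

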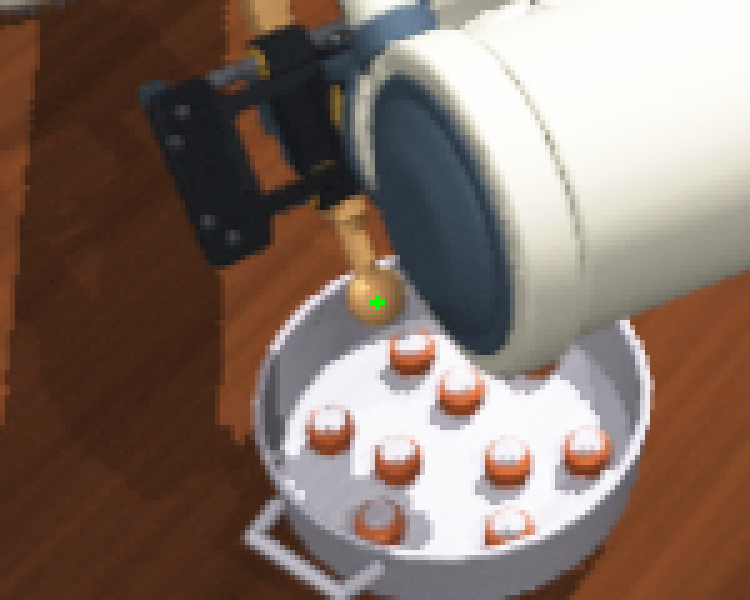

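```bash
sed -i '/^lo=/i S+=[([-23.9,54,44.1,-4.6,136.8,84.7],[.5265,-.1895,.2338]),([-26.1,47.9,71.4,-5.5,115.4,84.4],[.4017,-.1643,.1636]),([-25.91,21.86,84.95,0,73.21,84.36],[.5262,-.1893,.2338])]' kin.py; python3 kin.py; python3 - <<'E'
from ik import *
R=tool(160,55); 
q=[-26,48,71,-5,115,84]
for an in (180,225,270,315,0,45,90,135):
    b=pan+[.04*np.cos(np.radians(an)),.04*np.sin(np.radians(an)),.022]
    R0=np.array([[.537,-.346,-.769],[-.201,-.938,.281],[-.819,.004,-.574]]);zt=R0[:,2]
    q,e=solve(b-.106*R0[:,0]+.019*zt,Ro.from_matrix(R0),q); p=fk(q,k)[0]; print(an,q.round(),round(e,3),"wrist",(p-k[3]*zt).round(3))
E
```

```text
[ 0.1085  0.6901  0.4116  0.3872  0.06   -0.1063] 0.01626683044570909
[[-0.809  0.349  0.473]
 [ 0.303  0.937 -0.174]
 [-0.504  0.003 -0.863]]
180 [-26.  49.  76.  -5. 109.  85.] 0.0 wrist [ 0.703 -0.274  0.32 ]
225 [-27.  51.  72.  -6. 112.  84.] 0.0 wrist [ 0.715 -0.302  0.32 ]
270 [-27.  53.  66.  -6. 115.  83.] 0.0 wrist [ 0.743 -0.314  0.32 ]
315 [-26.  55.  62.  -5. 118.  85.] 0.0 wrist [ 0.772 -0.302  0.32 ]
0 [-23.  55.  61.  -3. 118.  87.] 0.0 wrist [ 0.783 -0.274  0.32 ]
45 [-22.  53.  66.  -2. 116.  88.] 0.0 wrist [ 0.772 -0.246  0.32 ]
90 [-22.  51.  72.  -2. 112.  89.] 0.0 wrist [ 0.743 -0.234  0.32 ]
135 [-24.  49.  76.  -3. 110.  87.] 0.0 wrist [ 0.715 -0.246  0.32 ]
```

Feasible, with the wrist about 0.3 m up. Dipping slowly.

```bash
python3 -m crank '[{"x":0,"y":0,"z":-1.5,"rx":0,"ry":0,"rz":0,"grip":1},{"x":0,"y":0,"z":-2.5,"rx":0,"ry":0,"rz":0,"grip":1},{"x":0,"y":0,"z":-3.5,"rx":0,"ry":0,"rz":0,"grip":1},{"x":0,"y":0,"z":-3.5,"rx":0,"ry":0,"rz":0,"grip":1},{"x":0,"y":0,"z":-3.5,"rx":0,"ry":0,"rz":0,"grip":1}]'; python3 ball.py
```

```text
clock: 11.15
tool_pos: [0.4056, -0.1654, 0.1289]
tool_rot: [[0.538, -0.346, -0.769], [-0.204, -0.938, 0.28], [-0.818, 0.006, -0.575]]
force: [0.1, 0.1, -1.2]
width: 0.0156
grasp_force: 30.0
joints [-26.   50.6  71.5  -5.3 112.6  84.9] ball [ 0.4771 -0.1923  0.0531]
```

```bash
python3 -m crank '[{"x":0,"y":0,"z":-1,"rx":0,"ry":0,"rz":0,"grip":1},{"x":0,"y":0,"z":-2,"rx":0,"ry":0,"rz":0,"grip":1},{"x":0,"y":0,"z":-3,"rx":0,"ry":0,"rz":0,"grip":1},{"x":0,"y":0,"z":-3,"rx":0,"ry":0,"rz":0,"grip":1},{"x":0,"y":0,"z":-3,"rx":0,"ry":0,"rz":0,"grip":1}]'; python3 ball.py
```

```text
clock: 11.65
tool_pos: [0.4052, -0.1653, 0.0987]
tool_rot: [[0.537, -0.346, -0.769], [-0.204, -0.938, 0.28], [-0.819, 0.006, -0.574]]
force: [0.2, 0.0, -0.4]
width: 0.0158
grasp_force: 30.0
joints [-26.   52.8  72.   -5.2 109.9  85.2] ball [ 0.4767 -0.1922  0.0228]
```

```bash
python3 -m crank '[{"x":0.05,"y":-0.63,"z":0,"rx":0,"ry":0,"rz":0,"grip":1},{"x":0.2,"y":-1.24,"z":0,"rx":0,"ry":0,"rz":0,"grip":1},{"x":0.44,"y":-1.82,"z":0,"rx":0,"ry":0,"rz":0,"grip":1},{"x":0.76,"y":-2.35,"z":0,"rx":0,"ry":0,"rz":0,"grip":1},{"x":1.17,"y":-2.83,"z":0,"rx":0,"ry":0,"rz":0,"grip":1}]' | grep force; python3 -m crank '[{"x":0.48,"y":-0.41,"z":0,"rx":0,"ry":0,"rz":0,"grip":1},{"x":1.01,"y":-0.74,"z":0,"rx":0,"ry":0,"rz":0,"grip":1},{"x":1.59,"y":-0.98,"z":0,"rx":0,"ry":0,"rz":0,"grip":1},{"x":2.2,"y":-1.12,"z":0,"rx":0,"ry":0,"rz":0,"grip":1},{"x":2.83,"y":-1.17,"z":0,"rx":0,"ry":0,"rz":0,"grip":1}]'; python3 ball.py; python3 - <<'E'
from h import *
p=vision.get_image("scene"); im=p['color']; s=ctrl.read_state(); R=np.array(s['tool_rot']); P=np.array(s['tool_pos']); b=P-.019*R[:,2]+R[:,0]*.106
u,v=proj(p,b); print(u,v); cv2.imwrite("pics/s5.png",cv2.resize(im[190:300,140:280],(763,600),interpolation=cv2.INTER_CUBIC))
E
```

```text
force: [0.6, 0.7, -1.1]
grasp_force: 30.0
clock: 12.65
tool_pos: [0.4458, -0.2054, 0.0989]
tool_rot: [[0.537, -0.346, -0.769], [-0.204, -0.938, 0.28], [-0.818, 0.006, -0.575]]
force: [-0.9, 0.1, -0.6]
width: 0.0156
grasp_force: 30.0
joints [-27.4  56.1  62.5  -6.7 115.9  83.2] ball [ 0.5174 -0.2323  0.023 ]
206.51426356677902 261.5221688090675
```

View pics/s5.png

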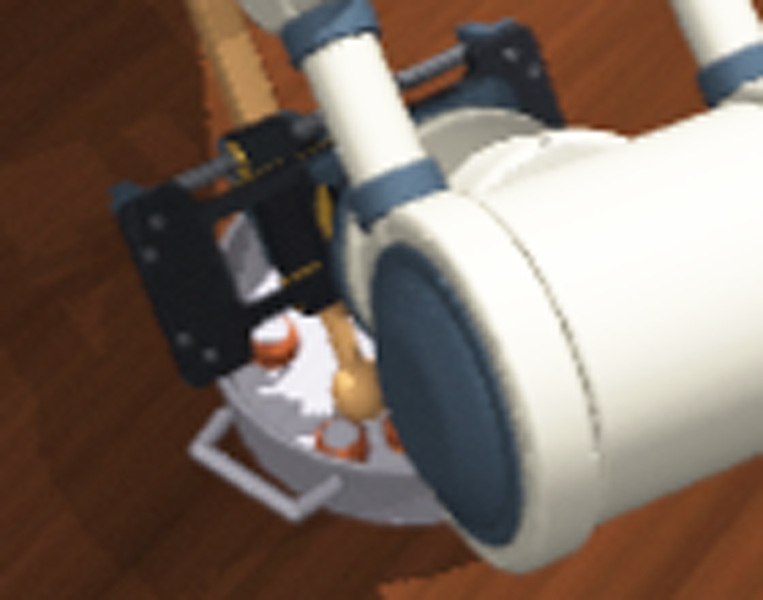

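The ball shows at crop (357,390), where predicted, among the beads on the right, and forces are small. Continuing: finish turn one, start turn two.

```bash
python3 -m crank '[{"x":0.63,"y":0.05,"z":0,"rx":0,"ry":0,"rz":0,"grip":1},{"x":1.24,"y":0.2,"z":0,"rx":0,"ry":0,"rz":0,"grip":1},{"x":1.82,"y":0.44,"z":0,"rx":0,"ry":0,"rz":0,"grip":1},{"x":2.35,"y":0.76,"z":0,"rx":0,"ry":0,"rz":0,"grip":1},{"x":2.83,"y":1.17,"z":0,"rx":0,"ry":0,"rz":0,"grip":1}]' | grep force; python3 -m crank '[{"x":0.41,"y":0.48,"z":0,"rx":0,"ry":0,"rz":0,"grip":1},{"x":0.74,"y":1.01,"z":0,"rx":0,"ry":0,"rz":0,"grip":1},{"x":0.98,"y":1.59,"z":0,"rx":0,"ry":0,"rz":0,"grip":1},{"x":1.12,"y":2.2,"z":0,"rx":0,"ry":0,"rz":0,"grip":1},{"x":1.17,"y":2.83,"z":0,"rx":0,"ry":0,"rz":0,"grip":1}]' | grep force; python3 ball.py
python3 -m crank '[{"x":-0.05,"y":0.63,"z":0,"rx":0,"ry":0,"rz":0,"grip":1},{"x":-0.2,"y":1.24,"z":0,"rx":0,"ry":0,"rz":0,"grip":1},{"x":-0.44,"y":1.82,"z":0,"rx":0,"ry":0,"rz":0,"grip":1},{"x":-0.76,"y":2.35,"z":0,"rx":0,"ry":0,"rz":0,"grip":1},{"x":-1.17,"y":2.83,"z":0,"rx":0,"ry":0,"rz":0,"grip":1}]' | grep force; python3 -m crank '[{"x":-0.48,"y":0.41,"z":0,"rx":0,"ry":0,"rz":0,"grip":1},{"x":-1.01,"y":0.74,"z":0,"rx":0,"ry":0,"rz":0,"grip":1},{"x":-1.59,"y":0.98,"z":0,"rx":0,"ry":0,"rz":0,"grip":1},{"x":-2.2,"y":1.12,"z":0,"rx":0,"ry":0,"rz":0,"grip":1},{"x":-2.83,"y":1.17,"z":0,"rx":0,"ry":0,"rz":0,"grip":1}]' | grep force; python3 ball.py
python3 -m crank '[{"x":-0.63,"y":-0.05,"z":0,"rx":0,"ry":0,"rz":0,"grip":1},{"x":-1.24,"y":-0.2,"z":0,"rx":0,"ry":0,"rz":0,"grip":1},{"x":-1.82,"y":-0.44,"z":0,"rx":0,"ry":0,"rz":0,"grip":1},{"x":-2.35,"y":-0.76,"z":0,"rx":0,"ry":0,"rz":0,"grip":1},{"x":-2.83,"y":-1.17,"z":0,"rx":0,"ry":0,"rz":0,"grip":1}]' | grep force; python3 -m crank '[{"x":-0.41,"y":-0.48,"z":0,"rx":0,"ry":0,"rz":0,"grip":1},{"x":-0.74,"y":-1.01,"z":0,"rx":0,"ry":0,"rz":0,"grip":1},{"x":-0.98,"y":-1.59,"z":0,"rx":0,"ry":0,"rz":0,"grip":1},{"x":-1.12,"y":-2.2,"z":0,"rx":0,"ry":0,"rz":0,"grip":1},{"x":-1.17,"y":-2.83,"z":0,"rx":0,"ry":0,"rz":0,"grip":1}]' | grep force; python3 ball.py
python3 -m crank '[{"x":0.05,"y":-0.63,"z":0,"rx":0,"ry":0,"rz":0,"grip":1},{"x":0.2,"y":-1.24,"z":0,"rx":0,"ry":0,"rz":0,"grip":1},{"x":0.44,"y":-1.82,"z":0,"rx":0,"ry":0,"rz":0,"grip":1},{"x":0.76,"y":-2.35,"z":0,"rx":0,"ry":0,"rz":0,"grip":1},{"x":1.17,"y":-2.83,"z":0,"rx":0,"ry":0,"rz":0,"grip":1}]' | grep force; python3 -m crank '[{"x":0.48,"y":-0.41,"z":0,"rx":0,"ry":0,"rz":0,"grip":1},{"x":1.01,"y":-0.74,"z":0,"rx":0,"ry":0,"rz":0,"grip":1},{"x":1.59,"y":-0.98,"z":0,"rx":0,"ry":0,"rz":0,"grip":1},{"x":2.2,"y":-1.12,"z":0,"rx":0,"ry":0,"rz":0,"grip":1},{"x":2.83,"y":-1.17,"z":0,"rx":0,"ry":0,"rz":0,"grip":1}]'; python3 ball.py; python3 - <<'E'
from h import *
p=vision.get_image("scene"); im=p['color']; s=ctrl.read_state(); R=np.array(s['tool_rot']); P=np.array(s['tool_pos']); b=P-.019*R[:,2]+R[:,0]*.106
u,v=proj(p,b); print((u-140)*5.45,(v-190)*5.45); cv2.imwrite("pics/s6.png",cv2.resize(im[190:300,140:280],(763,600),interpolation=cv2.INTER_CUBIC))
E
```

```text
force: [-11.7, -4.6, 5.9]
grasp_force: 30.2
force: [0.8, 0.7, -0.9]
grasp_force: 30.0
joints [-23.5  57.7  58.2  -3.2 119.   86.9] ball [ 0.5569 -0.1918  0.0231]
force: [0.2, -0.0, -0.7]
grasp_force: 30.0
force: [-0.1, 0.0, -0.2]
grasp_force: 30.0
joints [-21.9  54.2  67.8  -1.7 112.9  88.7] ball [ 0.5163 -0.1522  0.0231]
force: [-0.3, -0.5, -0.4]
grasp_force: 30.0
force: [1.4, -0.1, -0.2]
grasp_force: 30.0
joints [-26.1  52.8  72.   -5.3 109.9  85.1] ball [ 0.477  -0.193   0.0231]
force: [0.2, 0.0, -0.3]
grasp_force: 30.0
clock: 16.7
tool_pos: [0.4451, -0.205, 0.0995]
tool_rot: [[0.535, -0.347, -0.77], [-0.203, -0.938, 0.281], [-0.82, 0.006, -0.573]]
force: [-9.1, 4.5, 11.0]
width: 0.0157
grasp_force: 30.0
joints [-27.4  56.1  62.5  -6.7 116.   83.2] ball [ 0.5165 -0.2319  0.0235]
361.42289810060544 387.0216766334215
```

View pics/s6.png

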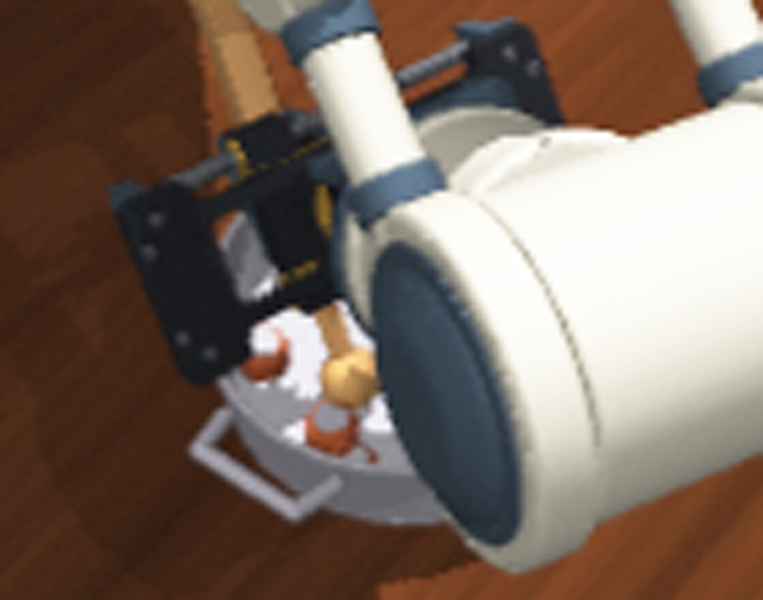

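The ball sits about 10 crop pixels off prediction, and 15 N is pushing along the shaft, so a jammed bead has shifted it. I'll estimate how.

```bash
python3 - <<'E'
from h import *
p=vision.get_image("scene"); im=p['color']; s=ctrl.read_state(); R=np.array(s['tool_rot']); P=np.array(s['tool_pos']); b=P-.019*R[:,2]+R[:,0]*.106
u,v=proj(p,b)
for n,d in (("shaft up",-R[:,0]),("rot +z",R[:,2]),("rot -z",-R[:,2])):print(n,((proj(p,b+.005*d)-[u,v])*5.45).round(1),d.round(2))
print(s['force'],s['wrist_torque'])
E
```

```text
shaft up [ -4.  -10.1] [-0.54  0.2   0.82]
rot +z [-4.3 -2.4] [-0.77  0.28 -0.57]
rot -z [4.4 2.4] [ 0.77 -0.28  0.57]
[-0.33645087  4.01113101  7.02653558] [ 0.7338605   0.28157461 -0.30915253]
```

The estimate is about 4 mm of slip up the shaft, so ball z ≈ 0.025, still under 0.03. I'll go on one eighth turn and check.

```bash
python3 -m crank '[{"x":0.63,"y":0.05,"z":0,"rx":0,"ry":0,"rz":0,"grip":1},{"x":1.24,"y":0.2,"z":0,"rx":0,"ry":0,"rz":0,"grip":1},{"x":1.82,"y":0.44,"z":-0.1,"rx":0,"ry":0,"rz":0,"grip":1},{"x":2.35,"y":0.76,"z":-0.2,"rx":0,"ry":0,"rz":0,"grip":1},{"x":2.83,"y":1.17,"z":-0.2,"rx":0,"ry":0,"rz":0,"grip":1}]' | grep force; python3 - <<'E'
from h import *
p=vision.get_image("scene"); im=p['color']; s=ctrl.read_state(); R=np.array(s['tool_rot']); P=np.array(s['tool_pos']); b=P-.019*R[:,2]+R[:,0]*.106
u,v=proj(p,b); print(b,(u-140)*5.45,(v-190)*5.45); cv2.imwrite("pics/s7.png",cv2.resize(im[190:300,140:280],(763,600),interpolation=cv2.INTER_CUBIC))
q=vision.get_image("top")
for c in (p,q):
  for r in vision.spot_in(c,"stirrer_ball")[:4]:
    X=w(c,r['at']); print(X.round(3),round(r['score'],2),((proj(c,X)-[140,190])*5.45).round())
E
```

```text
force: [-11.3, -3.3, 20.0]
grasp_force: 30.1
[ 0.54519471 -0.21971974  0.02232671] 429.70102862114095 401.00619980303503
[0.617 0.348 0.022] 0.79 [1170. -221.]
[ 0.476 -0.197  0.14 ] 0.58 [318. 117.]
[0.291 0.284 0.021] 0.9 [123. 470.]
[0.618 0.357 0.022] 0.73 [  21. -133.]
[ 0.468 -0.191  0.157] 0.53 [1066.   93.]
```

View pics/s7.png

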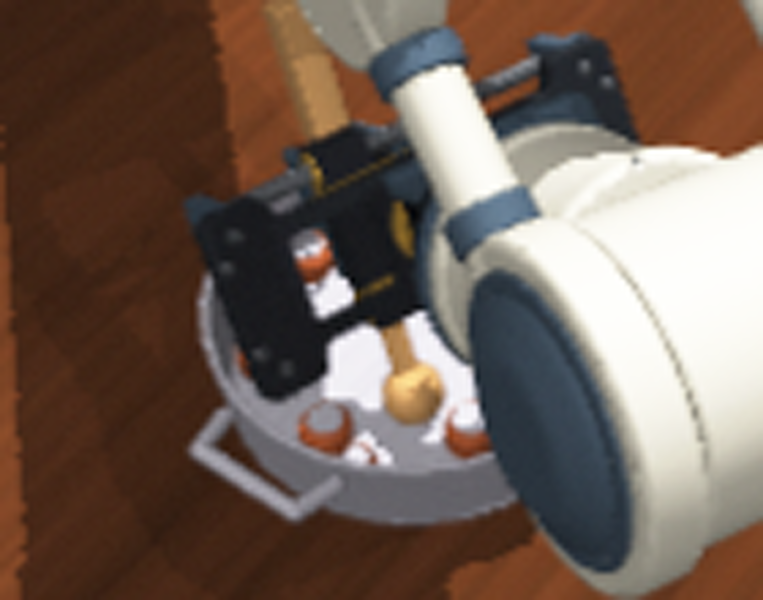

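Compared with prediction, the shaft has pivoted about 6° in the grip, so the ball trails about 12 mm and scrapes the floor (20 N up). No bead is displaced out. I'll raise it 4 mm and continue.

```bash
python3 -m crank '[{"x":0,"y":0,"z":0.2,"rx":0,"ry":0,"rz":0,"grip":1},{"x":0,"y":0,"z":0.4,"rx":0,"ry":0,"rz":0,"grip":1},{"x":0,"y":0,"z":0.4,"rx":0,"ry":0,"rz":0,"grip":1}]' | grep force;  python3 -m crank '[{"x":0.41,"y":0.48,"z":0,"rx":0,"ry":0,"rz":0,"grip":1},{"x":0.74,"y":1.01,"z":0,"rx":0,"ry":0,"rz":0,"grip":1},{"x":0.98,"y":1.59,"z":0,"rx":0,"ry":0,"rz":0,"grip":1},{"x":1.12,"y":2.2,"z":0,"rx":0,"ry":0,"rz":0,"grip":1},{"x":1.17,"y":2.83,"z":0,"rx":0,"ry":0,"rz":0,"grip":1}]' | grep force; python3 - <<'E'
from h import *
p=vision.get_image("scene"); im=p['color']; s=ctrl.read_state(); R=np.array(s['tool_rot']); P=np.array(s['tool_pos']); b=P-.019*R[:,2]+R[:,0]*.106
u,v=proj(p,b); print(b,(u-140)*5.45,(v-190)*5.45); cv2.imwrite("pics/s8.png",cv2.resize(im[190:300,140:280],(763,600),interpolation=cv2.INTER_CUBIC))
# pale-wood blob near prediction
h=cv2.cvtColor(im,cv2.COLOR_BGR2HSV); m=(h[...,0]>10)&(h[...,0]<25)&(h[...,1]>70)&(h[...,2]>130)
ys,xs=np.nonzero(m); k=np.hypot(xs-u,ys-v)<12; print(k.sum(),((xs[k].mean()-140)*5.45),((ys[k].mean()-190)*5.45), ys[k].max())
E
```

```text
force: [-0.9, 0.1, -1.1]
grasp_force: 30.0
force: [-0.2, 0.2, -1.1]
grasp_force: 30.0
[ 0.55731505 -0.19070237  0.02493017] 492.8748076969224 366.14613750786737
103 474.0970873786407 348.37669902912626 260
```

View pics/s8.png

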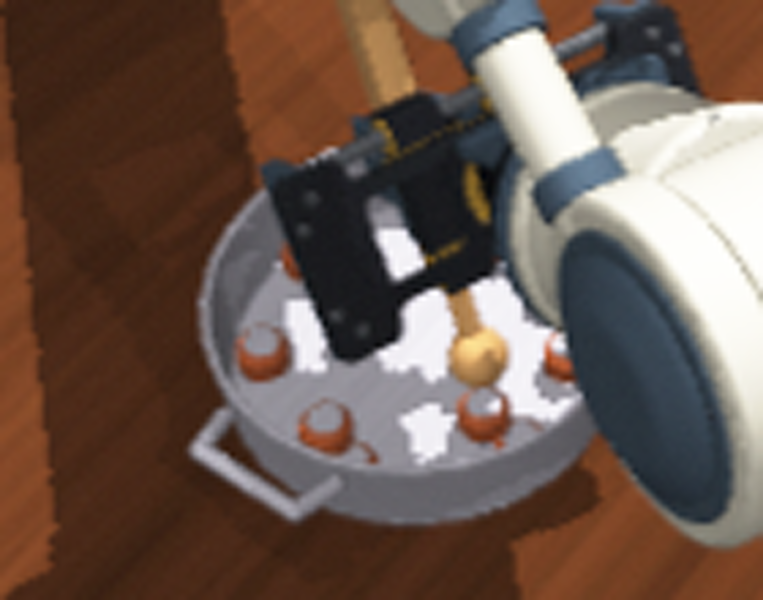

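The ball is at crop (478,355), giving ball z ≈ 0.023 and about 9 mm inside the far target, with every visible bead in the pan and low forces. I'll finish the turn with a 6 mm +x bias to compensate for the lag.

```bash
python3 -m crank '[{"x":0,"y":0.63,"z":0,"rx":0,"ry":0,"rz":0,"grip":1},{"x":-0.1,"y":1.24,"z":0,"rx":0,"ry":0,"rz":0,"grip":1},{"x":-0.3,"y":1.82,"z":0,"rx":0,"ry":0,"rz":0,"grip":1},{"x":-0.55,"y":2.35,"z":0,"rx":0,"ry":0,"rz":0,"grip":1},{"x":-0.9,"y":2.83,"z":0,"rx":0,"ry":0,"rz":0,"grip":1}]' | grep force; python3 -m crank '[{"x":-0.4,"y":0.3,"z":0,"rx":0,"ry":0,"rz":0,"grip":1},{"x":-0.9,"y":0.6,"z":0,"rx":0,"ry":0,"rz":0,"grip":1},{"x":-1.4,"y":0.8,"z":0,"rx":0,"ry":0,"rz":0,"grip":1},{"x":-1.95,"y":0.9,"z":0,"rx":0,"ry":0,"rz":0,"grip":1},{"x":-2.53,"y":1,"z":0,"rx":0,"ry":0,"rz":0,"grip":1}]' | grep force; python3 ball.py; cat > blob.py <<'E'
from h import *
p=vision.get_image("scene"); im=p['color']; s=ctrl.read_state(); R=np.array(s['tool_rot']); P=np.array(s['tool_pos']); b=P-.019*R[:,2]+R[:,0]*.106
u,v=proj(p,b); h=cv2.cvtColor(im,cv2.COLOR_BGR2HSV); m=((h[...,0]>10)&(h[...,0]<25)&(h[...,1]>70)&(h[...,2]>130)).astype(np.uint8)
# ball = best disc of radius ~6 px near prediction
k=cv2.getStructuringElement(cv2.MORPH_ELLIPSE,(11,11)).astype(np.float32); k/=k.sum(); K=np.full((17,17),0,np.float32)
sc=cv2.filter2D(m.astype(np.float32),-1,k); Y,X=np.mgrid[:384,:512]; sc[np.hypot(X-u,Y-v)>12]=0
i=sc>sc.max()-.03; print("ball px off pred(crop units)",(X[i].mean()-u)*5.45,(Y[i].mean()-v)*5.45,sc.max())
E
python3 blob.py
```

```text
force: [1.0, -0.2, -1.5]
grasp_force: 30.0
force: [-0.0, -0.3, -2.3]
grasp_force: 30.0
joints [-21.9  54.5  66.7  -1.7 113.8  88.7] ball [ 0.522  -0.154   0.0251]
ball px off pred(crop units) -13.004490900651303 -15.13028215509803 0.9325841
```

```bash
python3 -m crank '[{"x":-0.63,"y":-0.05,"z":0,"rx":0,"ry":0,"rz":0,"grip":1},{"x":-1.24,"y":-0.2,"z":0,"rx":0,"ry":0,"rz":0,"grip":1},{"x":-1.82,"y":-0.44,"z":0,"rx":0,"ry":0,"rz":0,"grip":1},{"x":-2.35,"y":-0.76,"z":0,"rx":0,"ry":0,"rz":0,"grip":1},{"x":-2.83,"y":-1.17,"z":0,"rx":0,"ry":0,"rz":0,"grip":1}]' | grep force; python3 -m crank '[{"x":-0.41,"y":-0.48,"z":0,"rx":0,"ry":0,"rz":0,"grip":1},{"x":-0.74,"y":-1.01,"z":0,"rx":0,"ry":0,"rz":0,"grip":1},{"x":-0.98,"y":-1.59,"z":0,"rx":0,"ry":0,"rz":0,"grip":1},{"x":-1.12,"y":-2.2,"z":0,"rx":0,"ry":0,"rz":0,"grip":1},{"x":-1.17,"y":-2.83,"z":0,"rx":0,"ry":0,"rz":0,"grip":1}]' | grep force; python3 -m crank '[{"x":0,"y":-0.2,"z":0,"rx":0,"ry":0,"rz":0,"grip":1},{"x":0,"y":-0.2,"z":0,"rx":0,"ry":0,"rz":0,"grip":1}]' | grep -v rot; python3 ball.py;python3 blob.py
```

```text
force: [-0.7, -0.4, -1.4]
grasp_force: 30.0
force: [-0.0, -0.3, -1.1]
grasp_force: 30.0
clock: 20.6
tool_pos: [0.4111, -0.1693, 0.1008]
force: [0.2, -0.5, -0.4]
width: 0.0158
grasp_force: 30.0
joints [-26.1  53.   70.8  -5.3 110.9  85. ] ball [ 0.4826 -0.1963  0.025 ]
ball px off pred(crop units) -14.560546524940511 -17.092175479160964 0.96629196
```

To judge the ball height numerically I'll calibrate the blob method on the earlier saved crops, including unslipped s5.

```bash
python3 - <<'E'
import cv2,numpy as np
k=cv2.getStructuringElement(cv2.MORPH_ELLIPSE,(11,11)).astype(np.float32); k/=k.sum()
for f,pr in (("s5",(362.5,389.8)),("s6",(361.4,387)),("s7",(429.7,401)),("s8",(492.9,366.1))):
    im=cv2.resize(cv2.imread(f"pics/{f}.png"),(140,110),interpolation=cv2.INTER_AREA); u,v=np.array(pr)/5.45
    h=cv2.cvtColor(im,cv2.COLOR_BGR2HSV); m=((h[...,0]>10)&(h[...,0]<25)&(h[...,1]>70)&(h[...,2]>130)).astype(np.float32)
    sc=cv2.filter2D(m,-1,k); Y,X=np.mgrid[:110,:140]; sc[np.hypot(X-u,Y-v)>12]=0; i=sc>sc.max()-.03
    print(f,((X[i].mean()-u)*5.45).round(1),((Y[i].mean()-v)*5.45).round(1))
E
```

```text
s5 -11.0 -5.6
s6 -16.2 -18.2
s7 -20.9 -14.1
s8 -18.7 -11.9
```

The pixel estimate is too coarse, so I'll touch the floor gently for a definite height.

```bash
for i in 1 2; do python3 -m crank '[{"x":0,"y":0,"z":-0.1,"rx":0,"ry":0,"rz":0,"grip":1},{"x":0,"y":0,"z":-0.1,"rx":0,"ry":0,"rz":0,"grip":1},{"x":0,"y":0,"z":-0.2,"rx":0,"ry":0,"rz":0,"grip":1},{"x":0,"y":0,"z":-0.2,"rx":0,"ry":0,"rz":0,"grip":1}]' | grep -E "force|pos"; done
```

```text
tool_pos: [0.4108, -0.1688, 0.0994]
force: [-0.7, 0.9, 6.7]
grasp_force: 30.0
tool_pos: [0.41, -0.1685, 0.0984]
force: [-4.9, 2.1, 17.7]
grasp_force: 30.0
```

Floor contact came after about 1 mm, so the ball was at z ≈ 0.020 there, well below 0.03. Stirring is done: lift, untilt and yaw back.

```bash
for i in 1 2; do python3 -m crank '[{"x":0,"y":0,"z":1,"rx":0,"ry":0,"rz":0,"grip":1},{"x":0,"y":0,"z":2.5,"rx":0,"ry":0,"rz":0,"grip":1},{"x":0,"y":0,"z":4.5,"rx":0,"ry":0,"rz":0,"grip":1},{"x":0,"y":0,"z":6.5,"rx":0,"ry":0,"rz":0,"grip":1},{"x":0,"y":0,"z":7.5,"rx":0,"ry":0,"rz":0,"grip":1}]' | grep -E "force:|pos"; done
for i in 1 2; do python3 -m crank '[{"x":1.5,"y":0,"z":0,"rx":-1.9,"ry":-5.2,"rz":0,"grip":1},{"x":3,"y":0,"z":0,"rx":-3.8,"ry":-10.4,"rz":0,"grip":1},{"x":4.5,"y":0,"z":0,"rx":-5.7,"ry":-15.6,"rz":0,"grip":1},{"x":5.5,"y":0,"z":0,"rx":-7.6,"ry":-20.7,"rz":0,"grip":1},{"x":5.5,"y":0,"z":0,"rx":-9.4,"ry":-25.8,"rz":0,"grip":1}]' | grep -E "rot|pos"; done; python3 ball.py
```

```text
tool_pos: [0.4116, -0.1693, 0.174]
force: [0.7, -0.5, -0.4]
grasp_force: 30.0
tool_pos: [0.4112, -0.1692, 0.2485]
force: [-0.1, 0.3, -0.9]
grasp_force: 30.0
tool_pos: [0.4671, -0.1691, 0.2468]
tool_rot: [[0.833, -0.348, -0.43], [-0.311, -0.937, 0.156], [-0.457, 0.003, -0.889]]
tool_pos: [0.522, -0.1691, 0.2471]
tool_rot: [[0.937, -0.349, 0.004], [-0.349, -0.937, -0.001], [0.004, -0.0, -1.0]]
joints [-24.2  20.1  85.5   0.   74.1  86.2] ball [ 0.6213 -0.206   0.2665]
```

```bash
for i in 1 2 3 4 5; do python3 -m crank '[{"x":0,"y":1.4,"z":0,"rx":0,"ry":0,"rz":8,"grip":1},{"x":0,"y":2.8,"z":0,"rx":0,"ry":0,"rz":16,"grip":1},{"x":0,"y":4.2,"z":0,"rx":0,"ry":0,"rz":24,"grip":1},{"x":0,"y":5.6,"z":0,"rx":0,"ry":0,"rz":32,"grip":1},{"x":0,"y":7.2,"z":0,"rx":0,"ry":0,"rz":40,"grip":1}]' | grep -E "rot|pos" | tail -2; done; python3 - <<'E'
from h import *
s=ctrl.read_state(); R=np.array(s['tool_rot']); P=np.array(s['tool_pos']); g=P-.019*R[:,2]
print(P,R.round(3))
bp=g+R[:,0]*.106; hp=g-R[:,0]*.080
for n in ("scene","top"):
    p=vision.get_image(n); im=p['color']; cv2.imwrite(f"pics/{n}9.png",im)
    h=cv2.cvtColor(im,cv2.COLOR_BGR2HSV); m=(h[...,0]>10)&(h[...,0]<28)&(h[...,1]>60)&(h[...,2]>130)
    for a,X in (("ball",bp),("end",hp)):
        u,v=proj(p,X); Y,Xx=np.nonzero(m); k=np.hypot(Xx-u,Y-v)<16
        print(n,a,"pred",u.round(1),v.round(1),"n",k.sum(),"mean",Xx[k].mean().round(1),Y[k].mean().round(1),"ext",Xx[k].min(),Xx[k].max(),Y[k].min(),Y[k].max())
E
```

```text
tool_pos: [0.5206, -0.0965, 0.2467]
tool_rot: [[0.94, 0.34, -0.001], [0.34, -0.94, 0.0], [-0.001, -0.0, -1.0]]
tool_pos: [0.5206, -0.0246, 0.2467]
tool_rot: [[0.502, 0.865, -0.001], [0.865, -0.502, 0.0], [-0.0, -0.001, -1.0]]
tool_pos: [0.5206, 0.0474, 0.2467]
tool_rot: [[-0.171, 0.985, -0.001], [0.985, 0.171, -0.0], [0.0, -0.001, -1.0]]
tool_pos: [0.5206, 0.1193, 0.2467]
tool_rot: [[-0.765, 0.645, -0.001], [0.645, 0.765, -0.0], [0.001, -0.001, -1.0]]
tool_pos: [0.5206, 0.1913, 0.2467]
tool_rot: [[-1.0, 0.002, -0.001], [0.002, 1.0, -0.0], [0.001, -0.0, -1.0]]
[0.52056901 0.19129689 0.24667783] [[-1.     0.002 -0.001]
 [ 0.002  1.    -0.   ]
 [ 0.001 -0.    -1.   ]]
scene ball pred 273.3 79.1 n 368 mean 270.8 83.1 ext 258 288 65 95
scene end pred 336.5 103.3 n 487 mean 336.8 103.0 ext 321 352 88 119<stdin>:10: RuntimeWarning: Mean of empty slice.
  ret = ret.dtype.type(ret / rcount)
Traceback (most recent call last):
ValueError: zero-size array to reduction operation minimum which has no identity
```

```bash
python3 -m crank '[{"x":0.2,"y":-0.05,"z":-3,"rx":0,"ry":0,"rz":-0.3,"grip":1},{"x":0.4,"y":-0.05,"z":-6,"rx":0,"ry":0,"rz":-0.3,"grip":1},{"x":0.6,"y":-0.05,"z":-8.5,"rx":0,"ry":0,"rz":-0.3,"grip":1},{"x":0.6,"y":-0.05,"z":-11,"rx":0,"ry":0,"rz":-0.3,"grip":1},{"x":0.6,"y":-0.05,"z":-11,"rx":0,"ry":0,"rz":-0.3,"grip":1}]' | grep pos; cat > fit.py <<'E'
from h import *
from scipy.optimize import least_squares
s=ctrl.read_state(); R=np.array(s['tool_rot']); P=np.array(s['tool_pos']); g=P-.019*R[:,2]; z=R[:,2]; b0=R[:,0]
def pts(a,phi): # a slip toward handle (m), phi pivot deg, ball towards tool z
    f=np.radians(phi); d=b0*np.cos(f)+z*np.sin(f); o=g-d*a
    n=z*np.cos(f)-b0*np.sin(f); return o,d,n
im={}
p=vision.get_image("scene"); g3=p['color'].astype(int)
m=((g3[...,2]>150)&(g3[...,1]>105)&(g3[...,2]-g3[...,0]>35)).astype(np.uint8)
u,v=proj(p,g+.05*b0)
yy,xx=np.mgrid[:384,:512]
box=np.zeros_like(m)
B=np.array([proj(p,g+t*b0+w_*z) for t in(-.1,.14) for w_ in(-.035,.035)]).astype(np.float32)
cv2.fillConvexPoly(box,cv2.convexHull(B).astype(np.int32),1); m&=box
print("mask",m.sum())
S=4
def render(a,phi):
    o,d,n=pts(a,phi); y=R[:,1]; M=np.zeros((384*S,512*S),np.uint8)
    pr=lambda X:proj(p,X)*S+(S-1)/2
    def hull(L): cv2.fillConvexPoly(M,cv2.convexHull(np.array([pr(X) for X in L]).astype(np.float32)).astype(np.int32),1)
    hull([o+d*t+y*i*.008+n*j*.01 for t in(-.080,.065) for i in(-1,1) for j in(-1,1)])
    c=p['R']@o+p['t']; r=p['intrinsics'][0,0]/c[2]*S
    q=pr(o+d*.106); cv2.circle(M,tuple(int(round(e)) for e in q),int(round(.014*r)),1,-1)
    cv2.line(M,tuple(int(e) for e in pr(o+d*.06)),tuple(int(e) for e in q),1,int(.012*r))
    return cv2.resize(M.astype(np.float32),(512,384),interpolation=cv2.INTER_AREA)
# gripper hides the middle: score only away from the pads
t=((np.stack([xx,yy],-1)-proj(p,g))@(lambda q:q/np.linalg.norm(q)**2)(proj(p,g+b0)-proj(p,g)))
ok=box*((t>.035)|(t<-.04))
res=[(np.abs(render(a,f)-m)[ok>0].sum(),a,f) for a in np.arange(-.008,.013,.002) for f in range(-10,16)]
print([(round(float(e),1),round(a,3),f) for e,a,f in sorted(res)[:6]])
E
python3 fit.py
```

```text
tool_pos: [0.525, 0.1893, 0.1342]
mask 295
[(220.9, np.float64(0.002), 6), (221.4, np.float64(0.0), 5), (221.7, np.float64(0.002), 5), (224.2, np.float64(0.002), 7), (224.4, np.float64(0.004), 5), (225.6, np.float64(0.0), 6)]
```

The fit gives a pivot of about 5.5° (ball low) and a 1–2 mm slip, matching the touch-off. I'll level the shaft with ry +5.5 and descend to just above the forks.

```bash
python3 -m crank '[{"x":-0.3,"y":0,"z":-1,"rx":0,"ry":5.5,"rz":0,"grip":1},{"x":-0.3,"y":0,"z":-2.5,"rx":0,"ry":5.5,"rz":0,"grip":1},{"x":-0.3,"y":0,"z":-4,"rx":0,"ry":5.5,"rz":0,"grip":1},{"x":-0.3,"y":0,"z":-6,"rx":0,"ry":5.5,"rz":0,"grip":1},{"x":-0.3,"y":0,"z":-6,"rx":0,"ry":5.5,"rz":0,"grip":1}]'; python3 -m crank '[{"x":0,"y":0,"z":0,"rx":0,"ry":0,"rz":0,"grip":1},{"x":0,"y":0,"z":0,"rx":0,"ry":0,"rz":0,"grip":1}]'; python3 fit.py
```

```text
clock: 27.1
tool_pos: [0.5235, 0.1901, 0.0766]
tool_rot: [[-0.995, 0.015, -0.097], [0.015, 1.0, -0.0], [0.097, -0.002, -0.995]]
force: [-1.1, -0.2, -0.0]
width: 0.0161
grasp_force: 30.0
clock: 27.3
tool_pos: [0.5248, 0.1906, 0.0785]
tool_rot: [[-0.995, 0.014, -0.094], [0.014, 1.0, 0.0], [0.094, -0.001, -0.996]]
force: [-0.1, 1.0, -0.6]
width: 0.0158
grasp_force: 30.0
mask 283
[(201.9, np.float64(0.0), 7), (205.4, np.float64(0.0), 5), (206.2, np.float64(0.0), 6), (206.9, np.float64(-0.002), 7), (208.6, np.float64(-0.002), 6), (209.2, np.float64(0.0), 4)]
```

```bash
python3 -m crank '[{"x":-0.1,"y":0,"z":-1.5,"rx":0,"ry":0,"rz":0,"grip":1},{"x":-0.1,"y":0,"z":-2.7,"rx":0,"ry":0,"rz":0,"grip":1},{"x":-0.1,"y":0,"z":-3.5,"rx":0,"ry":0,"rz":0,"grip":1},{"x":-0.1,"y":0,"z":-4,"rx":0,"ry":0,"rz":0,"grip":1},{"x":-0.1,"y":0,"z":-4,"rx":0,"ry":0,"rz":0,"grip":1}]' | grep -E "pos|force:"; python3 -m crank '[{"x":0,"y":0,"z":-0.2,"rx":0,"ry":0,"rz":0,"grip":1},{"x":0,"y":0,"z":-0.3,"rx":0,"ry":0,"rz":0,"grip":1},{"x":0,"y":0,"z":-0.3,"rx":0,"ry":0,"rz":0,"grip":1},{"x":0,"y":0,"z":-0.3,"rx":0,"ry":0,"rz":0,"grip":1}]'
```

```text
tool_pos: [0.5227, 0.1904, 0.0364]
force: [0.6, 0.3, -0.7]
grasp_force: 30.0
clock: 28.25
tool_pos: [0.5233, 0.1905, 0.0344]
tool_rot: [[-0.995, 0.013, -0.095], [0.013, 1.0, 0.0], [0.095, -0.001, -0.995]]
force: [-0.0, -0.8, 5.1]
width: 0.0156
grasp_force: 30.0
```

It touches the forks with 5 N. Releasing slowly, then retracting along the tool and up.

```bash
python3 -m crank '[{"x":0,"y":0,"z":0,"rx":0,"ry":0,"rz":0,"grip":0.5},{"x":0,"y":0,"z":0,"rx":0,"ry":0,"rz":0,"grip":0},{"x":0,"y":0,"z":0,"rx":0,"ry":0,"rz":0,"grip":-0.5},{"x":0,"y":0,"z":0,"rx":0,"ry":0,"rz":0,"grip":-1},{"x":0,"y":0,"z":0,"rx":0,"ry":0,"rz":0,"grip":-1}]'; python3 -m crank '[{"x":0,"y":0,"z":0,"rx":0,"ry":0,"rz":0,"grip":-1},{"x":0,"y":0,"z":0,"rx":0,"ry":0,"rz":0,"grip":-1},{"x":0.1,"y":0,"z":1.5,"rx":0,"ry":0,"rz":0,"grip":-1},{"x":0.2,"y":0,"z":4,"rx":0,"ry":0,"rz":0,"grip":-1},{"x":0.3,"y":0,"z":8,"rx":0,"ry":0,"rz":0,"grip":-1}]'; python3 -m crank '[{"x":0,"y":0,"z":5,"rx":0,"ry":0,"rz":0,"grip":-1},{"x":0,"y":3,"z":9,"rx":0,"ry":0,"rz":0,"grip":-1},{"x":-3,"y":6,"z":12,"rx":0,"ry":0,"rz":0,"grip":-1},{"x":-6,"y":10,"z":12,"rx":0,"ry":0,"rz":0,"grip":-1},{"x":-10,"y":14,"z":12,"rx":0,"ry":0,"rz":0,"grip":-1}]'|grep pos; python3 -m crank '[{"x":-3,"y":4,"z":0,"rx":0,"ry":0,"rz":0,"grip":-1},{"x":-6,"y":8,"z":0,"rx":0,"ry":0,"rz":0,"grip":-1},{"x":-9,"y":12,"z":0,"rx":0,"ry":0,"rz":0,"grip":-1},{"x":-12,"y":16,"z":0,"rx":0,"ry":0,"rz":0,"grip":-1},{"x":-14,"y":18,"z":0,"rx":0,"ry":0,"rz":0,"grip":-1}]'
python3 - <<'E'
from h import *
from scipy import ndimage
p=vision.get_image("top"); im=p['color']; g=im.astype(int); a=cv2.imread("pics/top0.png").astype(int)
m=np.zeros((384,512),bool); m[155:245,180:225]=True; m&=(g[...,2]>190)&(g[...,2]-g[...,0]>50)
v,u=np.nonzero(m); P=np.array([ray(p,x,y,.06) for x,y in zip(u,v)]); c=P.mean(0); d=np.linalg.svd(P-c)[2][0]; d*=np.sign(d[0]); s=(P-c)@d
print(len(u),c.round(4),"az",np.degrees(np.arctan2(d[1],d[0])).round(2),np.ptp(s).round(4),(c+d*s.min()).round(4),(c+d*s.max()).round(4))
hs=cv2.cvtColor(im,cv2.COLOR_BGR2HSV); r=np.array([.517,-.192]); M=np.zeros(m.shape,bool)
for y in range(150,240):
  for x in range(280,380): M[y,x]=np.hypot(*(ray(p,x,y,.02)[:2]-r))<.082
l,n=ndimage.label(M&(hs[...,1]>60))
for i in range(1,n+1):
    vv,uu=np.nonzero(l==i)
    if len(vv)>5: print(len(vv),(ray(p,uu.mean(),vv.mean(),.018)[:2]-r).round(3))
q=vision.get_image("scene")
for c in (p,q):
  for t in ("jar","oil_bottle","hammer","bead0"):
    for e in vision.spot_in(c,t)[:10]:
        if e['score']>.4: print(t,w(c,e['at']).round(3),end=' ')
  print()
E
```

```text
clock: 28.75
tool_pos: [0.5229, 0.1904, 0.0339]
tool_rot: [[-0.995, 0.013, -0.096], [0.013, 1.0, -0.0], [0.096, -0.001, -0.995]]
force: [-0.8, -0.1, 0.8]
width: 0.0519
grasp_force: 0.0
clock: 29.25
tool_pos: [0.5247, 0.1901, 0.1133]
tool_rot: [[-0.995, 0.013, -0.1], [0.013, 1.0, -0.001], [0.099, -0.002, -0.995]]
force: [0.7, 0.8, 0.3]
width: 0.09
grasp_force: 0.0
tool_pos: [0.4314, 0.3261, 0.2351]
clock: 30.25
tool_pos: [0.2893, 0.5071, 0.2339]
tool_rot: [[-0.995, 0.011, -0.096], [0.011, 1.0, 0.0], [0.096, -0.001, -0.995]]
force: [0.3, -0.2, -0.5]
width: 0.0912
grasp_force: 0.0
368 [0.5067 0.1901 0.06  ] az -0.86 0.2004 [0.4076 0.1916 0.06  ] [0.6079 0.1886 0.06  ]
57 [ 0.056 -0.017]
26 [0.056 0.032]
29 [0.027 0.061]
55 [ 0.005 -0.064]
25 [-0.008  0.068]
25 [-0.054 -0.046]
17 [-0.075  0.01 ]
jar [0.77  0.001 0.089] hammer [ 0.537 -0.427  0.025] 
jar [ 0.793 -0.018  0.065] oil_bottle [0.452 0.412 0.073] hammer [ 0.575 -0.438  0.024] hammer [ 0.512 -0.187  0.006] bead0 [ 0.511 -0.127  0.017] bead0 [ 0.551 -0.136  0.023] bead0 [ 0.586 -0.17   0.021] bead0 [ 0.57  -0.213  0.023] bead0 [ 0.473 -0.243  0.021]
```

The stirrer is back within about 2 mm and level, all nine beads are in the pan with the inner three displaced, and the bystanders are unmoved. Handing in.

```bash
python3 -c "
from cell import ctrl
print(ctrl.sign_off())"
```

```text
the job is handed in; nothing more can be done
None
```

I made both anticlockwise turns with the ball low, laid the stirrer back in both forks about 2 mm from where it was, and handed the job in at about 30 s; all nine beads stayed in the pan and the jar, oil bottle and hammer did not move, though the hand-in returned no verdict and the ball's depth on turn two is partly inferred because the shaft slipped and pivoted about 6° in the grip.

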